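# Stand the bobbin cases heavy end down in a ruled row

## Robot

A 6-joint arm with a two-finger parallel gripper is mounted at the origin on the work surface. World frame = base frame: x ahead of the robot, y to its left, z up, the work surface at z = 0. Lengths are in m, angles in rad, forces in N, time in s.
With the tool pointing down it reaches from about 0.325 to 0.9 m from the base axis. Payload 6.1 kg.
Tool frame: the origin (TCP) lies where the fingers leave the gripper's body, on its centre line; the fingertips stand 73 mm ahead of it and the grasp point (between the pads) lies 54 mm ahead of it; z points along the fingers, y is the direction in which the jaws open and shut (so a half turn about z gives the same grasp; the last joint's range is limited). The gripper opens to 85 mm and grips with 20 to 120 N. Pads are 22 mm wide; open, the fingers measure 114 mm over their backs; the gripper's body (76 mm by 85 mm) begins 54 mm behind the grasp point. The pads swing forward as they close: fully open they stand 13 mm farther back than shut.
Start: joints at [-1.465, 0.22, 1.526, -0, 1.395, -0.126], TCP at [0.144, -0.608, 0.304] pointing down, gripper open.
Joint ranges: [-2.98, 2.98], [-0.91, 2.08], [0.09, 2.57], [-1.24, 4.39], [0.2, 2.65], [-2.68, 2.68]. Speed limits (rad/s): [2.57, 2.57, 3.01, 3.14, 3.14, 3.14].

## Interface

Orientations are given as a unit quaternion [w, x, y, z].
In Python, from workcell import manip gives the robot as it stands.
- The arm moves only by the tool jog_arm, never from a script. Its argument "moves" is a list of rows, each an object of numbers: "wx", "wy", "wz": the turn, a rotation vector about the tool's x, y, z in degrees; "dx", "dy", "dz": the shift along the tool's x, y, z in cm; "fingers": the opening, from 0 (shut) to 1 (fully open). A call has exactly 8 rows; each row is the pose to reach, as a shift and turn from the pose commanded when the call began, along the tool's axes at that moment; what a row does not reach only later rows make up. A row lasts 1/10 s, in which the tool goes at most 50 mm and 8.59 degrees, less where a joint would pass 70% of its speed; a pose out of reach is approached as far as the arm can. A call with a gripper value outside its range is refused whole. The fingers move at their own pace and stop on an object; "force" is the grip in N (left out, the last holds). Time passes only in rows, so rows that repeat a pose let the fingers close, or fill a call up. It gives the time, the measured TCP pose, the force and the opening at its end, in the units of the state.
- manip.read_state(): the state, without advancing time (a new reading comes with each control period).
- manip.get_image(name): name is "side" or "top"; returns a dict with "pixels" (480x640x3 uint8, red, green, blue), "mtx" (3x3 intrinsics, pixels), "D" ([k1, k2, p1, p2, k3] as OpenCV has them; the pictures are not rectified), "extrinsics" (4x4, takes a point from camera to world coordinates). Camera axes: x right, y down, z forward; pixel columns grow to the right and rows downward; lengths in m; the calibration is good to about 2 mm. A picture is of the moment at which its call begins. There is no depth.
- manip.close_job(): hands the job in, once; it reports no verdict.
The state is a dict: "time": time; "q": joint angles; "joint_velocities": joint speeds; "joint_efforts": joint torques, N m; "eef_pos": TCP position; "tool_rot": TCP orientation; "force": force on the tool from outside, world axes, zero at the start; "ft_torque": the same for the moment, N m; "opening": opening from 0.0 (shut) to 1.0 (fully open).
Only numpy, scipy, OpenCV 4.12 (cv2) and the standard library are available. Lean on these libraries where they do the work, as an engineer would, in place of code of your own. Each camera call takes 0.05 s, during which the arm holds its last target. There are 200 camera calls.

## Task

Find out which end of each blue bobbin case is the heavy one (lifted by its brass side buttons, the case tips that way) and stand it heavy end down on the cork mat that has no glass on it, on the near side of the mat's dark line, side by side with the brass buttons to left and right. When all the cases stand there, hold the wooden straightedge and with its edge push the whole row away from you together, until the near faces lie straight along the near edge of the dark line. Then lay the straightedge flat on the marble off the mats, leaving the glass and the other things on the table where they are.

Things in the scene. Friction and masses are not known exactly. Their poses are not given: they have to be found in the camera images.
- case1_mid (a point): hard blue bobbin case, 80 x 40 x 44 mm (its x, y, z), at the start lying on its 80 x 40 face; about 260 g. Point: its centre; x along its length, z up while it lies. One of its two 40 x 44 ends is much the heavier (centre of mass 16 mm off the middle); neither looks nor axes tell which, and cases differ. Three or all four cases are there; an absent one has no pose
- case2_mid (a point): hard blue bobbin case, 80 x 40 x 44 mm (its x, y, z), at the start lying on its 80 x 40 face; about 260 g. Point: its centre; x along its length, z up while it lies. One of its two 40 x 44 ends is much the heavier (centre of mass 16 mm off the middle); neither looks nor axes tell which, and cases differ. Three or all four cases are there; an absent one has no pose
- case3_mid (a point): hard blue bobbin case, 80 x 40 x 44 mm (its x, y, z), at the start lying on its 80 x 40 face; about 260 g. Point: its centre; x along its length, z up while it lies. One of its two 40 x 44 ends is much the heavier (centre of mass 16 mm off the middle); neither looks nor axes tell which, and cases differ. Three or all four cases are there; an absent one has no pose
- case4_mid (a point): hard blue bobbin case, 80 x 40 x 44 mm (its x, y, z), at the start lying on its 80 x 40 face; about 260 g. Point: its centre; x along its length, z up while it lies. One of its two 40 x 44 ends is much the heavier (centre of mass 16 mm off the middle); neither looks nor axes tell which, and cases differ. Three or all four cases are there; an absent one has no pose
- case1: same case: origin under its centre, 22 mm below the _mid point, same axes. Mid-way on each long side a brass button, 20 mm across, stands out 5 mm (50 mm over both, along y). The buttons are one axle, free to swivel 1.15 rad either way (let go, it creeps back): lifted by them, the case tips heavy end down to that stop; lean the gripper 0.45 rad or more the same way and it hangs plumb
- case2: same case: origin under its centre, 22 mm below the _mid point, same axes. Mid-way on each long side a brass button, 20 mm across, stands out 5 mm (50 mm over both, along y). The buttons are one axle, free to swivel 1.15 rad either way (let go, it creeps back): lifted by them, the case tips heavy end down to that stop; lean the gripper 0.45 rad or more the same way and it hangs plumb
- case3: same case: origin under its centre, 22 mm below the _mid point, same axes. Mid-way on each long side a brass button, 20 mm across, stands out 5 mm (50 mm over both, along y). The buttons are one axle, free to swivel 1.15 rad either way (let go, it creeps back): lifted by them, the case tips heavy end down to that stop; lean the gripper 0.45 rad or more the same way and it hangs plumb
- case4: same case: origin under its centre, 22 mm below the _mid point, same axes. Mid-way on each long side a brass button, 20 mm across, stands out 5 mm (50 mm over both, along y). The buttons are one axle, free to swivel 1.15 rad either way (let go, it creeps back): lifted by them, the case tips heavy end down to that stop; lean the gripper 0.45 rad or more the same way and it hangs plumb
- mat_a: cork mat, 130 (x) x 295 (y) x 3 mm, fixed to the table; origin at the centre of its underside, x pointing away from the robot. A thin dark line across it, along y, starts at x = 1 mm: standing in the finished row, a case has its near face there, so its centre is at x = 23 mm. Four cases fit side by side, 82 mm from centre to centre
- mat_b: cork mat, 130 (x) x 295 (y) x 3 mm, fixed to the table; origin at the centre of its underside, x pointing away from the robot. A thin dark line across it, along y, starts at x = 1 mm: standing in the finished row, a case has its near face there, so its centre is at x = 23 mm. Four cases fit side by side, 82 mm from centre to centre
- ruler_grip (a point): walnut straightedge: a bar 300 mm long (its y), 70 wide (x), 12 high (z), with a raised grip rib along its middle, 90 mm long, 12 thick (x), top 46 mm above the underside; about 250 g. Point: in the rib's middle, 30 mm above the underside. Either long edge of the bar serves for pushing
- ruler: the same straightedge; origin at the centre of its underside, same axes as ruler_grip
- tumbler: empty glass tumbler, 68 mm across, 95 mm high, standing on one of the two cork mats; origin at the centre of its foot. Leave alone
- dish: yellow ceramic dish, 110 mm across, 28 mm high, origin at the centre of its foot. Leave alone
- tin: green sewing tin, 75 x 120 x 45 mm, origin at the centre of its underside. Leave alone
- spool_red: red thread spool, 36 mm across, 42 mm high, origin at the centre of its foot. Leave alone
- spool_orange: orange thread spool, 36 mm across, 42 mm high, origin at the centre of its foot. Leave alone
- needle_box: flat white needle box, 50 x 75 x 16 mm, origin at the centre of its underside. Leave alone

How it is judged:
On the way, in this order (a step that is already met when the one before it is completed fails the run):
1. every case there stands, let go, heavy end down on the cork mat without the glass, on the near side of the dark line (angle between each of case1_mid, case3_mid's own x axis and vertical above 3.02 rad and height (world z) of case1_mid between 0.039 and 0.047 m and x of case1_mid in the frame of mat_b between -0.065 and -0.012 m and y of case1_mid in the frame of mat_b between -0.135 and 0.135 m and linear speed of each of case1, case2, case3, case4 below 0.02 m/s and angular speed of each of case1, case2, case3, case4 below 0.2 rad/s and contact force between the fingers and case1 below 0.1 N and angle between each of case2_mid, case4_mid's own x axis and vertical below 0.12 rad and height (world z) of case2_mid between 0.039 and 0.047 m and x of case2_mid in the frame of mat_b between -0.065 and -0.012 m and y of case2_mid in the frame of mat_b between -0.135 and 0.135 m and contact force between the fingers and case2 below 0.1 N and height (world z) of case3_mid between 0.039 and 0.047 m and x of case3_mid in the frame of mat_b between -0.065 and -0.012 m and y of case3_mid in the frame of mat_b between -0.135 and 0.135 m and contact force between the fingers and case3 below 0.1 N and height (world z) of case4_mid between 0.039 and 0.047 m and x of case4_mid in the frame of mat_b between -0.065 and -0.012 m and y of case4_mid in the frame of mat_b between -0.135 and 0.135 m and contact force between the fingers and case4 below 0.1 N), for 0.2 s.
2. the held straightedge presses against every case of the row at once (contact force between ruler and case1 above 0.03 N and contact force between ruler and case2 above 0.03 N and contact force between ruler and case3 above 0.03 N and contact force between ruler and case4 above 0.03 N and contact force between the fingers and ruler above 2 N), for 0.1 s.
At the end, for the whole second after the job is handed in: each case stands heavy end down (0.12 rad) on the mat without the glass, near face within 6 mm of the line's near edge and parallel to it (0.12 rad), buttons left and right, centre within 135 mm of the mat's middle along the line; straightedge flat on the marble, off the mats; all at rest (angle between each of case1_mid, case3_mid's own x axis and vertical above 3.02 rad and height (world z) of case1_mid between 0.039 and 0.047 m and x of case1_mid in the frame of mat_b between 0.017 and 0.029 m and y of case1_mid in the frame of mat_b between -0.135 and 0.135 m and angle between the y axis of each of case1_mid, case2_mid, case3_mid, case4_mid and the y axis of mat_b, either way round below 0.12 rad and linear speed of each of case1, case2, case3, case4, ruler below 0.02 m/s and angular speed of each of case1, case2, case3, case4, ruler below 0.2 rad/s and angle between each of case2_mid, case4_mid's own x axis and vertical below 0.12 rad and height (world z) of case2_mid between 0.039 and 0.047 m and x of case2_mid in the frame of mat_b between 0.017 and 0.029 m and y of case2_mid in the frame of mat_b between -0.135 and 0.135 m and height (world z) of case3_mid between 0.039 and 0.047 m and x of case3_mid in the frame of mat_b between 0.017 and 0.029 m and y of case3_mid in the frame of mat_b between -0.135 and 0.135 m and height (world z) of case4_mid between 0.039 and 0.047 m and x of case4_mid in the frame of mat_b between 0.017 and 0.029 m and y of case4_mid in the frame of mat_b between -0.135 and 0.135 m and angle between ruler_grip's own z axis and vertical below 0.08 rad and height (world z) of ruler_grip below 0.0325 m and contact force between ruler and mat_b below 0.01 N and contact force between ruler and mat_a below 0.01 N); the robot touches nothing.
It fails at once if the glass tumbler is moved more than 25 mm or tipped (distance of tumbler from where it was at the start of the episode above 0.025 m or angle between tumbler's own z axis and vertical above 0.35 rad).
It fails at once if the dish, tin, spools or needle box are moved more than 40 mm (distance of any of dish, tin, spool_red, spool_orange, needle_box from where it was at the start of the episode above 0.04 m).
Of case1, case2, case3, case4 only 3 to 4 are there at a start; the rules pass over those that are not, and their reading is None.
At some moment in a run one of case1, case2, case3, case4, ruler may be knocked a few centimetres aside while the robot is not near it.
It also fails if it takes over 210 s, if anything falls off the work surface, if the arm or the gripper's body presses on something with over 40 N, if the wrist force passes 120 N, or if a joint passes its speed limit or range.

## Working session

There is one attempt and no reset: what is moved stays moved. The work goes in short steps, Python scripts to look and compute and a tool call to move; the robot and the scene stay as the last step left them, time stands still between calls to the robot, and variables do not carry over. Pictures are saved under pics/ and viewed, on a budget of 14 in all, crops included, one or two more only if the job needs it, and the job is handed in when it is done.

Besides the shell and the picture viewer there is one more tool, called after "Call:" by a JSON object that holds its "name" and its "arguments", one argument or row to a line. jog_arm: Moves the arm, as the interface text tells. Its arguments: {"type":"object","properties":{"moves":{"type":"array","items":{"type":"object","properties":{"wx":{"type":"number"},"wy":{"type":"number"},"wz":{"type":"number"},"dx":{"type":"number"},"dy":{"type":"number"},"dz":{"type":"number"},"fingers":{"type":"number"}}}},"force":{"type":"number"}},"required":["moves"]}

```bash
ls; mkdir -p pics; cat > h.py <<'E'
import numpy as np, cv2
from workcell import manip
def grab(name,fn=None):
    im=manip.get_image(name)
    for k in("mtx","D","extrinsics"): im[k]=np.array(im[k],float)
    if fn: cv2.imwrite('pics/'+fn,np.array(im["pixels"])[:,:,::-1])
    return im
def ray(im,uv,z):
    uv=np.array(uv,float).reshape(-1,1,2)
    n=cv2.undistortPoints(uv,im["mtx"],im["D"]).reshape(-1,2)
    E=im["extrinsics"]; d=np.c_[n,np.ones(len(n))]@E[:3,:3].T; o=E[:3,3]
    return o+d*((z-o[2])/d[:,2])[:,None]
def proj(im,P):
    E=np.linalg.inv(im["extrinsics"]); 
    r,_=cv2.Rodrigues(E[:3,:3]); return cv2.projectPoints(np.array(P,float).reshape(-1,1,3),r,E[:3,3],im["mtx"],im["D"])[0].reshape(-1,2)
E
python3 - <<'E'
from h import *
for n in("top","side"):
    im=grab(n,n+"0.png"); print(n,im["mtx"].round(1).tolist(),im["D"],im["extrinsics"].round(3).tolist())
s=manip.read_state(); print(s)
E
```

```text
pics
top [[473.3, 0.0, 321.8], [0.0, 473.3, 234.5], [0.0, 0.0, 1.0]] [-0.11862913  0.          0.          0.          0.        ] [[0.009, -0.991, 0.133, 0.483], [-1.0, -0.008, 0.003, -0.017], [-0.002, -0.133, -0.991, 1.014], [0.0, 0.0, 0.0, 1.0]]
side [[522.1, 0.0, 323.3], [0.0, 522.1, 239.0], [0.0, 0.0, 1.0]] [-0.04965426  0.          0.          0.          0.        ] [[-0.998, -0.046, 0.03, 0.558], [-0.053, 0.673, -0.738, 0.807], [0.014, -0.738, -0.675, 0.795], [0.0, 0.0, 0.0, 1.0]]
{'time': 0.1, 'q': array([-1.46509769e+00,  2.21160915e-01,  1.52748518e+00, -6.70771347e-06,
        1.39468999e+00, -1.26113619e-01]), 'joint_velocities': array([-3.42703587e-04, -2.64091247e-03, -3.32567114e-03,  2.28583588e-04,
        7.83447983e-05,  6.79741361e-04]), 'joint_efforts': array([ 9.81586782e-04, -4.98240316e+01, -3.90548694e+01, -2.67889554e-04,
        5.71061857e-03, -7.53321331e-06]), 'eef_pos': array([ 0.14353121, -0.60787418,  0.30290616]), 'tool_rot': array([-8.71702813e-04,  9.93289955e-01,  1.15647328e-01,  5.59656354e-06]), 'force': array([-0.74032974, -0.61065486, -0.90005422]), 'ft_torque': array([ 0.01315935, -0.02496773, -0.04201182]), 'opening': 1.0039623870081043}
```

View pics/top0.png

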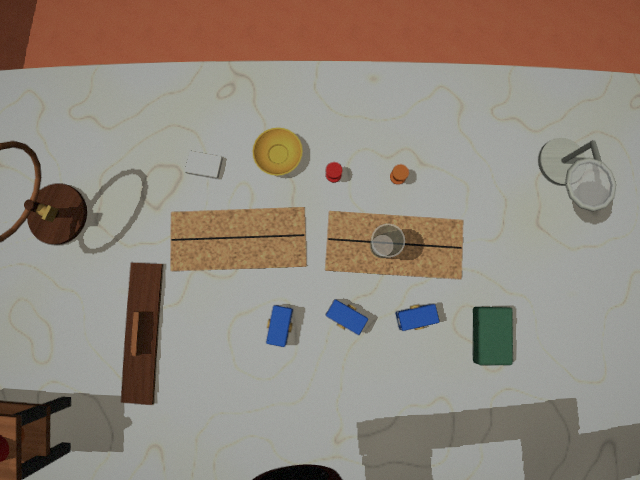

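View pics/side0.png

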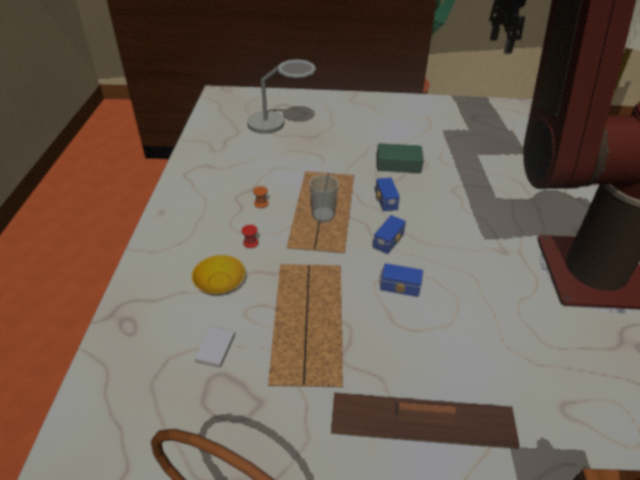

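The top view shows three cases: A at (280,326), B at (347,317) and C at (418,317). The glass is on the right mat, so the left mat is the target, centred near (239,239). The ruler is at (142,333) with its rib running along its length.

```bash
cat >> h.py <<'E'
from scipy.optimize import minimize
def mask_blue(im):
    h=cv2.cvtColor(np.array(im["pixels"]),cv2.COLOR_RGB2HSV)
    return cv2.inRange(h,(105,120,40),(130,255,255))
def hull(im,c,ax):  # ax: 3 half-axis vectors
    P=[c+a*ax[0]+b*ax[1]+d*ax[2] for a in(-1,1) for b in(-1,1) for d in(-1,1)]
    return cv2.convexHull(proj(im,P).astype(np.float32))
def boxfit(ims,masks,x0,half,z):
    # fit x,y,yaw of an upright box to contour masks (IoU)
    def cost(p):
        c,s=np.cos(p[2]),np.sin(p[2]); t=0
        ax=[np.array([c,s,0])*half[0],np.array([-s,c,0])*half[1],np.array([0,0,1])*half[2]]
        for im,m in zip(ims,masks):
            r=np.zeros(m.shape,np.uint8)
            cv2.fillConvexPoly(r,np.round(hull(im,np.array([p[0],p[1],z]),ax)*16).astype(np.int32),255,cv2.LINE_AA,4)
            r=r/255.; mm=m/255.; t+=1-np.minimum(r,mm).sum()/np.maximum(r,mm).sum()
        return t/len(ims)
    best=None
    for k in range(2):
        sim=np.array([x0]+[np.array(x0)+d for d in np.diag([.008,.008,.15])])
        r=minimize(cost,x0,method='Nelder-Mead',options=dict(initial_simplex=sim,xatol=1e-4,fatol=1e-5)); x0=r.x
    return r.x,r.fun
E
cat > meas.py <<'E'
from h import *
im=grab("top"); M=mask_blue(im); M=cv2.morphologyEx(M,cv2.MORPH_OPEN,np.ones((3,3)))
sd=grab("side"); MS=mask_blue(sd)
def comps(M,a):
    n,l,s,c=cv2.connectedComponentsWithStats(M)
    return [((l==i)*255).astype(np.uint8) for i in range(1,n) if s[i,4]>a]
S=comps(MS,150)
for m in comps(M,200):
    (u,v),(w,h),a=cv2.minAreaRect(np.argwhere(m)[:,::-1].astype(np.float32))
    r=cv2.boxPoints(((u,v),(w,h),a)); W=ray(im,r,.044); c=W.mean(0)
    e=[W[1]-W[0],W[2]-W[1]]; L=max(e,key=np.linalg.norm); yaw=np.arctan2(L[1],L[0])
    p=proj(sd,[[c[0],c[1],.022]])[0]
    s=min(S,key=lambda q:np.hypot(*(np.argwhere(q).mean(0)[::-1]-p)))
    sh=cv2.convexHull(np.argwhere(s)[:,::-1]); s2=cv2.fillConvexPoly(s.copy(),sh,255)
    for I,Q in(([im],[m]),([sd],[s2]),([im,sd],[m,s2])):
        x,f=boxfit(I,Q,[c[0],c[1],yaw],(.04,.02,.022),.022); print((u,v),np.round(x,4),round(np.degrees(x[2]),1),'cost',round(f,3))
def quad(mask,z,nm):
    mask=max(comps(mask,200),key=lambda q:q.sum())
    R=cv2.minAreaRect(np.argwhere(mask)[:,::-1].astype(np.float32)); W=ray(im,cv2.boxPoints(R),z)
    print(nm,W[:,:2].round(4).tolist(),'c',W.mean(0).round(4),np.linalg.norm(np.diff(W,axis=0),axis=1).round(3))
h=cv2.cvtColor(np.array(im["pixels"]),cv2.COLOR_RGB2HSV)
cork=cv2.inRange(h,(5,80,90),(22,255,255)); k=np.zeros_like(cork); k[200:285,160:315]=255
quad(cv2.morphologyEx(cork&k,cv2.MORPH_CLOSE,np.ones((5,5))),.003,'mat')
w=cv2.inRange(h,(0,60,10),(20,255,130)); k[:]=0; k[255:415,110:175]=255
quad(cv2.morphologyEx(w&k,cv2.MORPH_CLOSE,np.ones((5,5))),.012,'ruler')
print(ray(im,[[171,239],[305,235.5]],.003).round(4).tolist())
E
python3 meas.py
```

```text
(346.64630126953125, 316.6110534667969) [ 0.4463 -0.0653 -2.0709] -118.7 cost 0.159
(346.64630126953125, 316.6110534667969) [ 0.4419 -0.0945 -1.8832] -107.9 cost 0.486
(346.64630126953125, 316.6110534667969) [ 0.4457 -0.0663 -2.0083] -115.1 cost 0.345
(417.35882568359375, 316.8647155761719) [ 0.4456 -0.213  -1.4121] -80.9 cost 0.212
(417.35882568359375, 316.8647155761719) [ 0.4437 -0.2548 -1.5354] -88.0 cost 0.514
(417.35882568359375, 316.8647155761719) [ 0.4455 -0.2157 -1.4487] -83.0 cost 0.38
(278.9289245605469, 325.7483825683594) [ 0.4264  0.0712 -0.1944] -11.1 cost 0.191
(278.9289245605469, 325.7483825683594) [ 0.4231  0.0395 -0.136 ] -7.8 cost 0.506
(278.9289245605469, 325.7483825683594) [ 0.4261  0.0714 -0.2263] -13.0 cost 0.358
mat [[0.6672, 0.3229], [0.6797, 0.0251], [0.5504, 0.0188], [0.5366, 0.3115]] c [0.6085 0.1696 0.003 ] [0.298 0.129 0.293]
ruler [[0.2548, 0.4106], [0.5545, 0.4024], [0.5509, 0.3281], [0.2535, 0.3376]] c [0.4034 0.3697 0.012 ] [0.3   0.074 0.298]
[[0.6061, 0.3149, 0.003], [0.6163, 0.0224, 0.003]]
```

```bash
python3 - <<'E'
from h import *
im=grab("top"); sd=grab("side")
def draw(im,box,s,offs):
    x0,y0,x1,y1=box; a=cv2.resize(np.array(im["pixels"])[y0:y1,x0:x1,::-1],None,fx=s,fy=s,interpolation=cv2.INTER_CUBIC)
    for x,y,w in[(.4463,-.0653,-2.0709),(.4456,-.213,-1.4121),(.4264,.0712,-.1944)]:
        c,q=np.cos(w),np.sin(w);P=np.array([[x+a_*.04*c-b*.02*q,y+a_*.04*q+b*.02*c,.044] for a_,b in((1,1),(1,-1),(-1,-1),(-1,1))])
        for z,col in((.044,(0,255,255)),(0,(0,0,255))):
            P[:,2]=z; u=(proj(im,P)-[x0,y0]+.5)*s; cv2.polylines(a,[u.round().astype(np.int32)],True,col,1)
    return a
A=draw(im,(260,295,450,355),4,0); B=draw(sd,(350,170,450,300),3,0)
cv2.imwrite('pics/c1.png',A); C=np.zeros((600,800,3),np.uint8); C[:240,:760]=A; B=cv2.resize(B,(270,351)); C[245:596,:270]=B
cv2.imwrite('pics/c1.png',C)
E
```

```text
(no output)
```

View pics/c1.png

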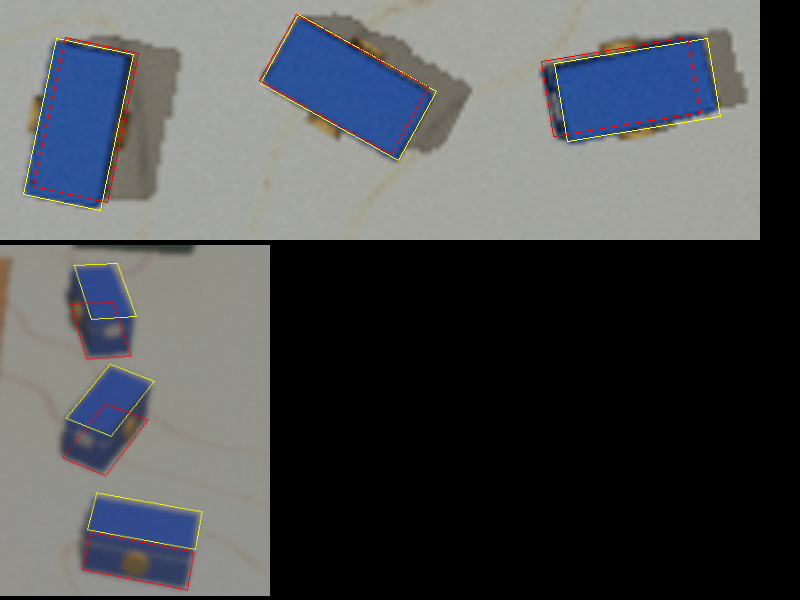

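The outlines fit all three cases well in both views. Next I'll write the move planner, which turns a target grasp point into tool-frame deltas.

```bash
cat > plan.py <<'E'
# usage: plan.py gx gy gz yaw wy  [gx gy gz yaw wy ...]   grasp-point way points, m / deg; yaw of tool x (unwrapped), wy lean about tool y
import sys, math
from h import *
from scipy.spatial.transform import Rotation as R
s=manip.read_state(); q=s["tool_rot"]; p=np.array(s["eef_pos"]); r=R.from_quat([q[1],q[2],q[3],q[0]])
g=p+r.apply([0,0,.054]); J=np.degrees(s["q"])
x=r.apply([1,0,0]); y=r.apply([0,1,0])
yaw=math.degrees(math.atan2(y[0],-y[1])); ref=J[0]+90-J[5]; yaw+=360*round((ref-yaw)/360)
wy=math.degrees(math.asin(np.clip(-x[2],-1,1)))*-1
z=r.apply([0,0,1]); h=np.array([math.cos(math.radians(yaw)),math.sin(math.radians(yaw)),0]); wy=math.degrees(math.atan2(z@h,-z[2]))
print('t %.1f grasp'%s["time"],g.round(4),'yaw %.1f wy %.1f'%(yaw,wy),'q',J.round(0),'F',np.round(s["force"],1),'open %.2f'%s["opening"])
mk=lambda yaw,wy:R.from_euler('z',yaw,degrees=True)*R.from_matrix(np.diag([1.,-1,-1]))*R.from_euler('y',wy,degrees=True)
cp,cr=p,r; cur=np.array([*g,yaw,wy])
a=np.array(list(map(float,sys.argv[1:]))).reshape(-1,5)
for t in a:
    n=max(1,math.ceil(abs(t[3]-cur[3])/66),math.ceil(abs(t[4]-cur[4])/66),math.ceil(np.linalg.norm(t[:3]-cur[:3])/.39))
    for k in range(1,n+1):
        w=cur+(t-cur)*k/n; tr=mk(w[3],w[4]); tp=w[:3]-tr.apply([0,0,.054])
        d=cr.inv().apply(tp-cp)*100; v=(cr.inv()*tr).as_rotvec(degrees=True)
        print(w.round(3),'d %.2f %.2f %.2f  w %.1f %.1f %.1f'%(*d,*v)); cp,cr=tp,tr
    cur=t
E
python3 plan.py .4264 .0712 .15 -12 0 .4264 .0712 .024 -12 0
```

```text
t 0.3 grasp [ 0.1436 -0.6081  0.2496] yaw 13.3 wy 0.0 q [-84.  13.  87.   0.  80.  -7.] F [-0.5  0.3  0.3] open 1.00
[ 0.285 -0.268  0.2    0.641  0.003] d 21.57 -29.81 5.00  w -0.0 0.0 12.6
[  0.426   0.071   0.15  -12.      0.   ] d 14.52 -33.80 4.98  w -0.0 -0.0 12.6
[  0.426   0.071   0.024 -12.      0.   ] d 0.00 0.00 12.60  w 0.0 0.0 0.0
```

Call:
{"name": "jog_arm", "arguments": {
  "moves": [
    {"dx":2.7,"dy":-3.7,"dz":0.6,"wz":1.6,"fingers":1},
    {"dx":5.4,"dy":-7.5,"dz":1.2,"wz":3.2,"fingers":1},
    {"dx":8.1,"dy":-11.2,"dz":1.9,"wz":4.8,"fingers":1},
    {"dx":10.8,"dy":-14.9,"dz":2.5,"wz":6.3,"fingers":1},
    {"dx":13.5,"dy":-18.6,"dz":3.1,"wz":7.9,"fingers":1},
    {"dx":16.2,"dy":-22.4,"dz":3.8,"wz":9.5,"fingers":1},
    {"dx":18.9,"dy":-26.1,"dz":4.4,"wz":11,"fingers":1},
    {"dx":21.57,"dy":-29.81,"dz":5,"wz":12.6,"fingers":1}
  ],
  "force": 40
}}

```text
$.moves[0]: bad value
```

Call:
{"name": "jog_arm", "arguments": {
  "moves": [
    {"dx":1.8,"dy":-4.2,"dz":0.6,"wz":1.6},
    {"dx":3.6,"dy":-8.5,"dz":1.2,"wz":3.2},
    {"dx":5.4,"dy":-12.7,"dz":1.9,"wz":4.8},
    {"dx":7.3,"dy":-16.9,"dz":2.5,"wz":6.3},
    {"dx":9.1,"dy":-21.1,"dz":3.1,"wz":7.9},
    {"dx":10.9,"dy":-25.4,"dz":3.8,"wz":9.5},
    {"dx":12.7,"dy":-29.6,"dz":4.4,"wz":11},
    {"dx":14.5,"dy":-33.8,"dz":5,"wz":12.6}
  ]
}}

```text
$.moves[0]: bad value
```

```bash
python3 plan.py .4264 .0712 .15 -12 0 .4264 .0712 .025 -12 0
```

```text
t 0.3 grasp [ 0.1436 -0.6081  0.2496] yaw 13.3 wy 0.0 q [-84.  13.  87.   0.  80.  -7.] F [-0.5  0.3  0.3] open 1.00
[ 0.285 -0.268  0.2    0.641  0.003] d 21.57 -29.81 5.00  w -0.0 0.0 12.6
[  0.426   0.071   0.15  -12.      0.   ] d 14.52 -33.80 4.98  w -0.0 -0.0 12.6
[  0.426   0.071   0.025 -12.      0.   ] d 0.00 0.00 12.50  w 0.0 0.0 0.0
```

Call:
{"name": "jog_arm", "arguments": {
  "moves": [
    {"dx":2.7,"dy":-3.7,"dz":0.6,"wx":0,"wy":0,"wz":1.6,"fingers":1},
    {"dx":5.4,"dy":-7.5,"dz":1.2,"wx":0,"wy":0,"wz":3.2,"fingers":1},
    {"dx":8.1,"dy":-11.2,"dz":1.9,"wx":0,"wy":0,"wz":4.8,"fingers":1},
    {"dx":10.8,"dy":-14.9,"dz":2.5,"wx":0,"wy":0,"wz":6.3,"fingers":1},
    {"dx":13.5,"dy":-18.6,"dz":3.1,"wx":0,"wy":0,"wz":7.9,"fingers":1},
    {"dx":16.2,"dy":-22.4,"dz":3.8,"wx":0,"wy":0,"wz":9.5,"fingers":1},
    {"dx":18.9,"dy":-26.1,"dz":4.4,"wx":0,"wy":0,"wz":11,"fingers":1},
    {"dx":21.57,"dy":-29.81,"dz":5,"wx":0,"wy":0,"wz":12.6,"fingers":1}
  ],
  "force": 40
}}

```text
time: 1.1
eef_pos: [0.2853, -0.2669, 0.2538]
tool_rot: [0.0, 1.0, 0.005, 0.0]
force: [0.7, -0.2, 0.6]
opening: 1.004
```

Call:
{"name": "jog_arm", "arguments": {
  "moves": [
    {"dx":2,"dy":-4.2,"dz":0.6,"wx":0,"wy":0,"wz":2,"fingers":1},
    {"dx":4,"dy":-9,"dz":1.2,"wx":0,"wy":0,"wz":5,"fingers":1},
    {"dx":6,"dy":-14,"dz":1.9,"wx":0,"wy":0,"wz":8,"fingers":1},
    {"dx":8,"dy":-18.5,"dz":2.5,"wx":0,"wy":0,"wz":11,"fingers":1},
    {"dx":10,"dy":-23,"dz":3.1,"wx":0,"wy":0,"wz":12.6,"fingers":1},
    {"dx":12,"dy":-28,"dz":4,"wx":0,"wy":0,"wz":12.6,"fingers":1},
    {"dx":14.5,"dy":-33.8,"dz":5,"wx":0,"wy":0,"wz":12.6,"fingers":1},
    {"dx":14.5,"dy":-33.8,"dz":5,"wx":0,"wy":0,"wz":12.6,"fingers":1}
  ]
}}

```text
time: 1.9
eef_pos: [0.4264, 0.0745, 0.2036]
tool_rot: [-0.0, 0.995, -0.102, 0.0]
force: [-0.7, -1.5, -0.3]
opening: 0.998
```

```bash
python3 plan.py .4264 .0712 .025 -12 0
```

```text
t 1.9 grasp [0.4264 0.0745 0.1496] yaw -11.8 wy 0.0 q [ -1.  -9. 121.   0.  68. 101.] F [-0.7 -1.5 -0.3] open 1.00
[  0.426   0.071   0.025 -12.      0.   ] d 0.06 0.33 12.46  w -0.1 -0.0 0.2
```

Call:
{"name": "jog_arm", "arguments": {
  "moves": [
    {"dx":0,"dy":0.3,"dz":4,"wx":0,"wy":0,"wz":0,"fingers":1},
    {"dx":0,"dy":0.3,"dz":7,"wx":0,"wy":0,"wz":0,"fingers":1},
    {"dx":0,"dy":0.3,"dz":10,"wx":0,"wy":0,"wz":0,"fingers":1},
    {"dx":0,"dy":0.3,"dz":11.5,"wx":0,"wy":0,"wz":0,"fingers":1},
    {"dx":0,"dy":0.3,"dz":12.5,"wx":0,"wy":0,"wz":0,"fingers":1},
    {"dx":0,"dy":0.3,"dz":12.5,"wx":0,"wy":0,"wz":0,"fingers":1},
    {"dx":0,"dy":0.3,"dz":12.5,"wx":0,"wy":0,"wz":0,"fingers":0},
    {"dx":0,"dy":0.3,"dz":12.5,"wx":0,"wy":0,"wz":0,"fingers":0}
  ]
}}

```text
time: 2.7
eef_pos: [0.4264, 0.0681, 0.0801]
tool_rot: [-0.0, 0.995, -0.104, 0.001]
force: [0.0, 0.1, 0.0]
opening: 0.694
```

Call:
{"name": "jog_arm", "arguments": {
  "moves": [
    {"dx":0,"dy":0,"dz":0,"wx":0,"wy":0,"wz":0,"fingers":0},
    {"dx":0,"dy":0,"dz":0,"wx":0,"wy":0,"wz":0,"fingers":0},
    {"dx":0,"dy":0,"dz":0,"wx":0,"wy":0,"wz":0,"fingers":0},
    {"dx":0,"dy":0,"dz":-1,"wx":0,"wy":0,"wz":0,"fingers":0},
    {"dx":0,"dy":0,"dz":-3,"wx":0,"wy":0,"wz":0,"fingers":0},
    {"dx":0,"dy":0,"dz":-5,"wx":0,"wy":0,"wz":0,"fingers":0},
    {"dx":0,"dy":0,"dz":-8,"wx":0,"wy":0,"wz":0,"fingers":0},
    {"dx":0,"dy":0,"dz":-10,"wx":0,"wy":0,"wz":0,"fingers":0}
  ]
}}

```text
time: 3.5
eef_pos: [0.4257, 0.0681, 0.1813]
tool_rot: [-0.0, 0.995, -0.104, 0.001]
force: [0.9, 0.4, -2.6]
opening: 0.58
```

```bash
python3 plan.py; python3 - <<'E'
from h import *
for n in("top","side"): grab(n,n+"1.png")
a=cv2.imread("pics/side1.png")[100:340,300:560]; b=cv2.imread("pics/top1.png")[240:400,180:460]
a=cv2.resize(a,(520,480)); b=cv2.resize(b,(280,160))
C=np.zeros((480,800,3),np.uint8); C[:,:520]=a; C[:160,520:]=b; cv2.imwrite("pics/l1.png",C)
E
```

```text
t 3.5 grasp [0.4258 0.0681 0.1273] yaw -11.9 wy 0.1 q [ -1.  -7. 122.  -0.  65. 101.] F [ 0.9  0.4 -2.6] open 0.58
```

View pics/l1.png

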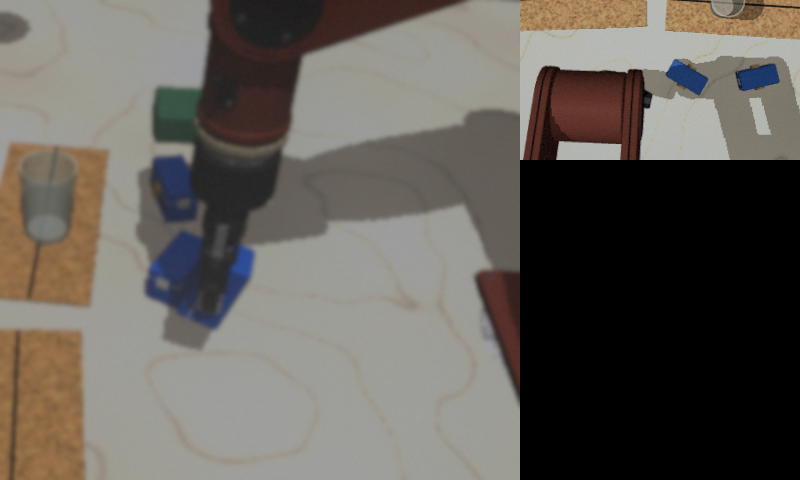

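```bash
cat > tip.py <<'E'
# which way is the held case tipped? compares hulls of both hypotheses with blue pixels
from h import *
from scipy.spatial.transform import Rotation as R
s=manip.read_state(); q=s["tool_rot"]; r=R.from_quat([q[1],q[2],q[3],q[0]]); g=np.array(s["eef_pos"])+r.apply([0,0,.054])
for n in("side","top"):
    im=grab(n); m=cv2.inRange(cv2.cvtColor(np.array(im["pixels"]),cv2.COLOR_RGB2HSV),(100,70,15),(135,255,255))>0
    for sg,nm in((1,'heavy +tool x'),(-1,'heavy -tool x')):
        # body rotates about tool y so that sg*x end goes toward +tool z
        A=(r*R.from_euler('y',-sg*1.15)).as_matrix().T*np.array([[.04],[.02],[.022]])
        k=np.zeros(m.shape,np.uint8); cv2.fillConvexPoly(k,np.round(hull(im,g,A)).astype(np.int32),1)
        ring=(cv2.dilate(k,np.ones((9,9)))>0)&(k==0)
        print(n,nm,'inside blue %.2f'%m[k>0].mean(),'ring blue %.2f'%m[ring].mean())
E
python3 tip.py
```

```text
side heavy +tool x inside blue 0.44 ring blue 0.23
side heavy -tool x inside blue 0.40 ring blue 0.38
top heavy +tool x inside blue 0.00 ring blue 0.00
top heavy -tool x inside blue 0.00 ring blue 0.00
```

```bash
python3 plan.py .5737 .2584 .14 2 -32 .5737 .2584 .048 2 -32
```

```text
t 3.7 grasp [0.4254 0.0681 0.1251] yaw -11.9 wy 0.1 q [ -1.  -7. 122.  -0.  65. 101.] F [ 0.8 -0.  -2.9] open 0.58
[  0.574   0.258   0.14    2.    -32.   ] d 13.37 -22.37 -0.66  w -3.9 -31.9 -13.6
[  0.574   0.258   0.048   2.    -32.   ] d 4.88 0.00 7.80  w 0.0 -0.0 0.0
```

Call:
{"name": "jog_arm", "arguments": {
  "moves": [
    {"dx":2,"dy":-3,"dz":-1.5,"wx":-0.5,"wy":-4,"wz":-1.7,"fingers":0},
    {"dx":4,"dy":-6.5,"dz":-1.5,"wx":-1,"wy":-8,"wz":-3.4,"fingers":0},
    {"dx":6,"dy":-10,"dz":-1.5,"wx":-1.5,"wy":-13,"wz":-5.4,"fingers":0},
    {"dx":8,"dy":-13.5,"dz":-1,"wx":-2,"wy":-18,"wz":-7.5,"fingers":0},
    {"dx":10,"dy":-17,"dz":-0.8,"wx":-2.7,"wy":-23,"wz":-9.6,"fingers":0},
    {"dx":12,"dy":-20,"dz":-0.7,"wx":-3.3,"wy":-28,"wz":-11.7,"fingers":0},
    {"dx":13.4,"dy":-22.4,"dz":-0.7,"wx":-3.9,"wy":-31.9,"wz":-13.6,"fingers":0},
    {"dx":13.4,"dy":-22.4,"dz":-0.7,"wx":-3.9,"wy":-31.9,"wz":-13.6,"fingers":0}
  ]
}}

```text
time: 4.5
eef_pos: [0.6027, 0.2615, 0.1778]
tool_rot: [0.006, 0.96, 0.018, -0.281]
force: [-1.7, -0.7, -3.6]
opening: 0.583
```

```bash
python3 plan.py .5737 .2584 .048 2 -32; python3 - <<'E'
from h import *
grab("side","s2.png"); a=cv2.imread("pics/s2.png")[100:400,220:500]; cv2.imwrite("pics/l2.png",cv2.resize(a,None,fx=2,fy=2))
E
```

```text
t 4.5 grasp [0.5736 0.2603 0.1323] yaw 2.2 wy -32.6 q [ 14.  43.  65.   7. 104. 102.] F [-1.7 -0.7 -3.6] open 0.58
[  0.574   0.258   0.048   2.    -32.   ] d 4.49 0.20 7.11  w 0.1 0.6 0.1
```

View pics/l2.png

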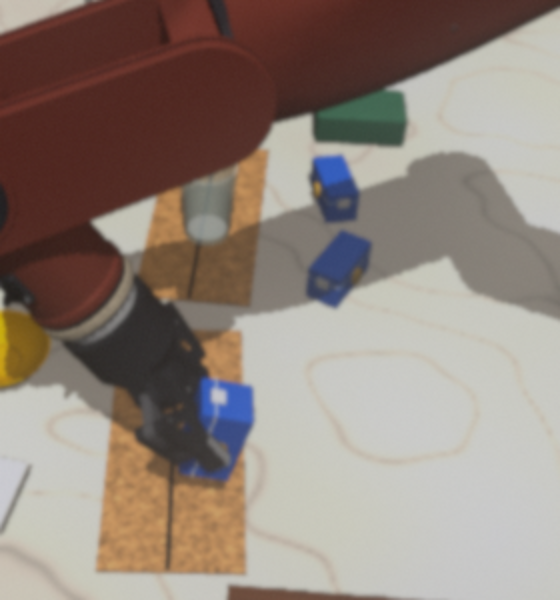

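Call:
{"name": "jog_arm", "arguments": {
  "moves": [
    {"dx":1,"dy":0.2,"dz":1.6,"wx":0,"wy":0.6,"wz":0,"fingers":0},
    {"dx":2,"dy":0.2,"dz":3.2,"wx":0,"wy":0.6,"wz":0,"fingers":0},
    {"dx":2.9,"dy":0.2,"dz":4.6,"wx":0,"wy":0.6,"wz":0,"fingers":0},
    {"dx":3.7,"dy":0.2,"dz":5.8,"wx":0,"wy":0.6,"wz":0,"fingers":0},
    {"dx":4.1,"dy":0.2,"dz":6.5,"wx":0,"wy":0.6,"wz":0,"fingers":0},
    {"dx":4.3,"dy":0.2,"dz":6.8,"wx":0,"wy":0.6,"wz":0,"fingers":0},
    {"dx":4.4,"dy":0.2,"dz":7.0,"wx":0,"wy":0.6,"wz":0,"fingers":0},
    {"dx":4.4,"dy":0.2,"dz":7.0,"wx":0,"wy":0.6,"wz":0,"fingers":0}
  ]
}}

```text
time: 5.35
eef_pos: [0.6032, 0.2577, 0.1036]
tool_rot: [0.005, 0.962, 0.017, -0.271]
force: [0.1, -0.6, -2.2]
opening: 0.58
```

```bash
python3 plan.py .5737 .2584 .046 2 -32; python3 - <<'E'
from h import *
im=grab("side","s3.png"); a=cv2.imread("pics/s3.png")
P=np.array([[.5737+i*.022,.2584+j*.02,z] for z in(.003,.083) for i,j in((1,1),(1,-1),(-1,-1),(-1,1))]);u=proj(im,P)
a=cv2.resize(a[250:400,250:450],None,fx=4,fy=4)
for k in(0,4): cv2.polylines(a,[((u[k:k+4]-[250,250]+.5)*4).astype(np.int32)],True,(0,255,255),1)
cv2.imwrite("pics/l3.png",a)
E
```

```text
t 5.3 grasp [0.5751 0.2567 0.0575] yaw 2.0 wy -31.4 q [ 14.  47.  67.   6.  97. 101.] F [ 0.1 -0.6 -2.2] open 0.58
[  0.574   0.258   0.046   2.    -32.   ] d 0.54 -0.17 1.05  w 0.0 -0.6 0.0
```

View pics/l3.png

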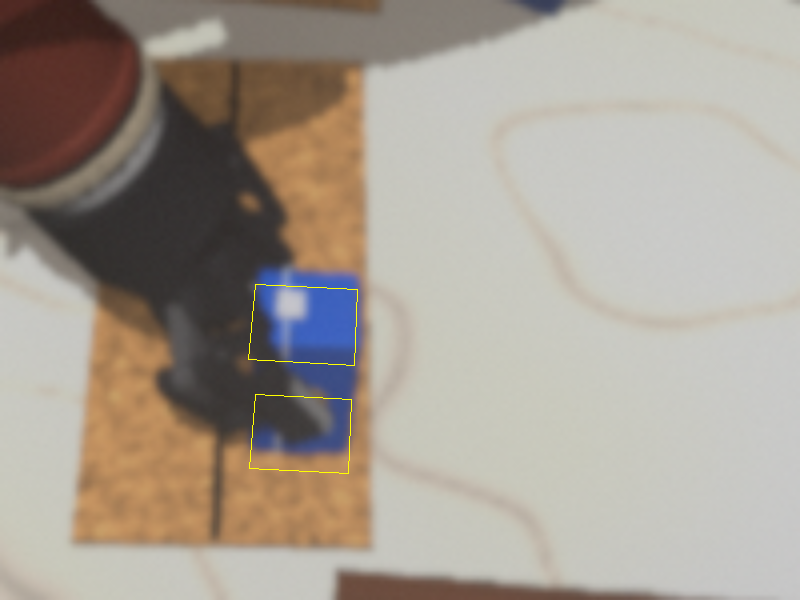

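Call:
{"name": "jog_arm", "arguments": {
  "moves": [
    {"dx":0.1,"dy":0,"dz":0.1,"wx":0,"wy":-0.6,"wz":0,"fingers":0},
    {"dx":0.1,"dy":0,"dz":0.1,"wx":0,"wy":-0.6,"wz":0,"fingers":0},
    {"dx":0.1,"dy":0,"dz":0.1,"wx":0,"wy":-0.6,"wz":0,"fingers":0},
    {"dx":0.1,"dy":0,"dz":0.1,"wx":0,"wy":-0.6,"wz":0,"fingers":0},
    {"dx":0.1,"dy":0,"dz":0.1,"wx":0,"wy":-0.6,"wz":0,"fingers":0},
    {"dx":0.1,"dy":0,"dz":0.1,"wx":0,"wy":-0.6,"wz":0,"fingers":0},
    {"dx":0.1,"dy":0,"dz":0.1,"wx":0,"wy":-0.6,"wz":0,"fingers":0},
    {"dx":0.1,"dy":0,"dz":0.1,"wx":0,"wy":-0.6,"wz":0,"fingers":0}
  ]
}}

```text
time: 6.2
eef_pos: [0.6033, 0.2577, 0.1019]
tool_rot: [0.005, 0.961, 0.017, -0.276]
force: [0.0, 0.9, -3.1]
opening: 0.581
```

```bash
python3 plan.py .5737 .2584 .046 2 -32
```

```text
t 6.2 grasp [0.5746 0.2567 0.0561] yaw 2.0 wy -32.1 q [ 14.  47.  66.   6.  98. 101.] F [ 0.   0.9 -3.1] open 0.58
[  0.574   0.258   0.046   2.    -32.   ] d 0.46 -0.17 0.90  w 0.0 0.1 0.0
```

Call:
{"name": "jog_arm", "arguments": {
  "moves": [
    {"dx":0.1,"dy":-0.1,"dz":0.2,"wx":0,"wy":0,"wz":0,"fingers":0},
    {"dx":0.2,"dy":-0.1,"dz":0.4,"wx":0,"wy":0,"wz":0,"fingers":0},
    {"dx":0.3,"dy":-0.2,"dz":0.6,"wx":0,"wy":0,"wz":0,"fingers":0},
    {"dx":0.35,"dy":-0.2,"dz":0.7,"wx":0,"wy":0,"wz":0,"fingers":0},
    {"dx":0.4,"dy":-0.2,"dz":0.8,"wx":0,"wy":0,"wz":0,"fingers":0},
    {"dx":0.45,"dy":-0.2,"dz":0.85,"wx":0,"wy":0,"wz":0,"fingers":0},
    {"dx":0.45,"dy":-0.2,"dz":0.9,"wx":0,"wy":0,"wz":0,"fingers":0},
    {"dx":0.45,"dy":-0.2,"dz":0.9,"wx":0,"wy":0,"wz":0,"fingers":0}
  ]
}}

```text
time: 7.0
eef_pos: [0.6025, 0.2597, 0.0926]
tool_rot: [0.005, 0.961, 0.017, -0.276]
force: [0.1, -0.1, 1.9]
opening: 0.581
```

Call:
{"name": "jog_arm", "arguments": {
  "moves": [
    {"dx":0,"dy":0,"dz":0,"wx":0,"wy":0,"wz":0,"fingers":0},
    {"dx":0,"dy":0,"dz":0,"wx":0,"wy":0,"wz":0,"fingers":0},
    {"dx":0,"dy":0,"dz":0,"wx":0,"wy":0,"wz":0,"fingers":0},
    {"dx":0,"dy":0,"dz":0,"wx":0,"wy":0,"wz":0,"fingers":0},
    {"dx":0,"dy":0,"dz":0,"wx":0,"wy":0,"wz":0,"fingers":0},
    {"dx":0,"dy":0,"dz":0,"wx":0,"wy":0,"wz":0,"fingers":0},
    {"dx":0,"dy":0,"dz":0,"wx":0,"wy":0,"wz":0,"fingers":0},
    {"dx":0,"dy":0,"dz":0,"wx":0,"wy":0,"wz":0,"fingers":0}
  ]
}}

```text
time: 7.8
eef_pos: [0.6025, 0.2598, 0.0925]
tool_rot: [0.005, 0.961, 0.017, -0.276]
force: [0.4, 0.4, 5.6]
opening: 0.579
```

```bash
python3 plan.py .5737 .2584 .046 2 -32
```

```text
t 7.8 grasp [0.5738 0.2588 0.0467] yaw 2.0 wy -32.0 q [ 14.  48.  66.   6.  97. 101.] F [0.4 0.4 5.6] open 0.58
[  0.574   0.258   0.046   2.    -32.   ] d 0.02 0.04 0.07  w 0.0 0.0 0.1
```

Call:
{"name": "jog_arm", "arguments": {
  "moves": [
    {"dx":0,"dy":0,"dz":0,"wx":0,"wy":0,"wz":0,"fingers":0.82},
    {"dx":0,"dy":0,"dz":0,"wx":0,"wy":0,"wz":0,"fingers":0.82},
    {"dx":0,"dy":0,"dz":0,"wx":0,"wy":0,"wz":0,"fingers":0.82},
    {"dx":0,"dy":0,"dz":-1,"wx":0,"wy":0,"wz":0,"fingers":0.82},
    {"dx":0,"dy":0,"dz":-3,"wx":0,"wy":0,"wz":0,"fingers":0.82},
    {"dx":0,"dy":0,"dz":-7,"wx":0,"wy":0,"wz":0,"fingers":0.82},
    {"dx":0,"dy":0,"dz":-11,"wx":0,"wy":0,"wz":0,"fingers":0.82},
    {"dx":0,"dy":0,"dz":-14,"wx":0,"wy":0,"wz":0,"fingers":0.82}
  ]
}}

```text
time: 8.6
eef_pos: [0.6782, 0.2622, 0.2139]
tool_rot: [0.005, 0.961, 0.017, -0.275]
force: [1.5, 0.2, 0.4]
opening: 0.818
```

```bash
cat > fits.py <<'E'
# top-view fits of all blue blobs, lying (z half .022) and standing
from h import *
import sys
im=grab("top"); M=cv2.morphologyEx(mask_blue(im),cv2.MORPH_OPEN,np.ones((3,3)))
n,l,s,c=cv2.connectedComponentsWithStats(M)
for i in range(1,n):
    if s[i,4]<200: continue
    m=((l==i)*255).astype(np.uint8); (u,v),(w,h),a=cv2.minAreaRect(np.argwhere(m)[:,::-1].astype(np.float32))
    st=max(w,h)/min(w,h)<1.5; z=.083 if st else .044
    W=ray(im,cv2.boxPoints(((u,v),(w,h),a)),z); C=W.mean(0)
    e=[W[1]-W[0],W[2]-W[1]]; L=max(e,key=np.linalg.norm)
    print('px',np.round((u,v)),'standing' if st else 'lying','c',C[:2].round(4),'size',np.linalg.norm(e,axis=1).round(3),'yaw %.1f'%np.degrees(np.arctan2(L[1],L[0])), end=' ')
    if not st:
        x,f=boxfit([im],[m],[C[0],C[1],np.arctan2(L[1],L[0])],(.04,.02,.022),.022); print('fit',x[:2].round(4),'%.1f'%np.degrees(x[2]),end='')
    print()
E
python3 fits.py; python3 plan.py .4463 -.0653 .15 61 0 .4463 -.0653 .15 -29 0
```

```text
px [195. 253.] standing c [0.5679 0.2391] size [0.032 0.048] yaw -173.9 
px [347. 317.] lying c [ 0.4456 -0.0657] size [0.038 0.078] yaw -120.0 fit [ 0.446  -0.0654] -120.2
px [418. 317.] lying c [ 0.4458 -0.2112] size [0.08 0.04] yaw -77.3 fit [ 0.4451 -0.2127] -80.3
t 8.7 grasp [0.6526 0.2613 0.1726] yaw 2.0 wy -31.5 q [ 13.  51.  47.   6. 113. 102.] F [ 1.  -0.   3.6] open 0.82
[ 0.446 -0.065  0.15  61.     0.   ] d -20.22 31.92 14.02  w -16.3 28.5 -57.4
[ 0.446 -0.065  0.15  16.     0.   ] d 0.00 -0.00 -0.00  w 0.0 0.0 45.0
[  0.446  -0.065   0.15  -29.      0.   ] d 0.00 0.00 0.00  w 0.0 0.0 45.0
```

Call:
{"name": "jog_arm", "arguments": {
  "moves": [
    {"dx":-2,"dy":3,"dz":-1,"wx":-2,"wy":3.5,"wz":-7,"fingers":1},
    {"dx":-5,"dy":8,"dz":2,"wx":-4,"wy":7,"wz":-14,"fingers":1},
    {"dx":-8,"dy":12,"dz":5,"wx":-6,"wy":10.5,"wz":-21,"fingers":1},
    {"dx":-11,"dy":17,"dz":7,"wx":-8,"wy":14,"wz":-28,"fingers":1},
    {"dx":-14,"dy":22,"dz":9,"wx":-10,"wy":17.5,"wz":-35,"fingers":1},
    {"dx":-17,"dy":27,"dz":11,"wx":-12,"wy":21,"wz":-43,"fingers":1},
    {"dx":-19,"dy":30,"dz":13,"wx":-14,"wy":25,"wz":-50,"fingers":1},
    {"dx":-20.2,"dy":31.9,"dz":14,"wx":-16.3,"wy":28.5,"wz":-57.4,"fingers":1}
  ]
}}

```text
time: 9.45
eef_pos: [0.4617, -0.0398, 0.2023]
tool_rot: [-0.002, 0.867, 0.498, -0.011]
force: [0.7, -0.8, 1.2]
opening: 1.0
```

Call:
{"name": "jog_arm", "arguments": {
  "moves": [
    {"dx":0,"dy":0,"dz":0,"wx":0,"wy":0,"wz":0,"fingers":1},
    {"dx":0,"dy":0,"dz":0,"wx":0,"wy":0,"wz":0,"fingers":1},
    {"dx":0,"dy":0,"dz":0,"wx":0,"wy":0,"wz":0,"fingers":1},
    {"dx":0,"dy":0,"dz":0,"wx":0,"wy":0,"wz":0,"fingers":1},
    {"dx":0,"dy":0,"dz":0,"wx":0,"wy":0,"wz":0,"fingers":1},
    {"dx":0,"dy":0,"dz":0,"wx":0,"wy":0,"wz":0,"fingers":1},
    {"dx":0,"dy":0,"dz":0,"wx":0,"wy":0,"wz":0,"fingers":1},
    {"dx":0,"dy":0,"dz":0,"wx":0,"wy":0,"wz":0,"fingers":1}
  ]
}}

```text
time: 10.25
eef_pos: [0.4632, -0.0383, 0.2019]
tool_rot: [-0.003, 0.868, 0.496, -0.013]
force: [-0.1, -1.3, 0.2]
opening: 1.004
```

```bash
python3 plan.py .446 -.0654 .025 60.5 0; python3 fits.py
```

```text
t 10.2 grasp [ 0.4619 -0.0387  0.1479] yaw 59.5 wy -1.1 q [-14.  -3. 116.  -1.  69.  17.] F [-0.1 -1.3  0.2] open 1.00
[ 4.46e-01 -6.50e-02  2.50e-02  6.05e+01  0.00e+00] d -2.97 0.11 12.35  w -1.0 1.1 -1.0
px [190. 254.] standing c [0.5676 0.2496] size [0.055 0.046] yaw -89.5 
px [418. 317.] lying c [ 0.4456 -0.211 ] size [0.081 0.04 ] yaw -77.6 fit [ 0.4458 -0.2126] -80.6
```

Call:
{"name": "jog_arm", "arguments": {
  "moves": [
    {"dx":-2.97,"dy":0.1,"dz":2,"wx":-1,"wy":1.1,"wz":-1,"fingers":1},
    {"dx":-2.97,"dy":0.1,"dz":5,"wx":-1,"wy":1.1,"wz":-1,"fingers":1},
    {"dx":-2.97,"dy":0.1,"dz":8.5,"wx":-1,"wy":1.1,"wz":-1,"fingers":1},
    {"dx":-2.97,"dy":0.1,"dz":11,"wx":-1,"wy":1.1,"wz":-1,"fingers":1},
    {"dx":-2.97,"dy":0.1,"dz":12.3,"wx":-1,"wy":1.1,"wz":-1,"fingers":1},
    {"dx":-2.97,"dy":0.1,"dz":12.3,"wx":-1,"wy":1.1,"wz":-1,"fingers":1},
    {"dx":-2.97,"dy":0.1,"dz":12.3,"wx":-1,"wy":1.1,"wz":-1,"fingers":1},
    {"dx":-2.97,"dy":0.1,"dz":12.3,"wx":-1,"wy":1.1,"wz":-1,"fingers":1}
  ]
}}

```text
time: 11.1
eef_pos: [0.4472, -0.066, 0.0811]
tool_rot: [0.001, 0.864, 0.504, 0.001]
force: [0.2, -0.4, 0.3]
opening: 1.003
```

Call:
{"name": "jog_arm", "arguments": {
  "moves": [
    {"dx":0,"dy":0,"dz":0,"wx":0,"wy":0,"wz":0,"fingers":0},
    {"dx":0,"dy":0,"dz":0,"wx":0,"wy":0,"wz":0,"fingers":0},
    {"dx":0,"dy":0,"dz":0,"wx":0,"wy":0,"wz":0,"fingers":0},
    {"dx":0,"dy":0,"dz":0,"wx":0,"wy":0,"wz":0,"fingers":0},
    {"dx":0,"dy":0,"dz":0,"wx":0,"wy":0,"wz":0,"fingers":0},
    {"dx":0,"dy":0,"dz":0,"wx":0,"wy":0,"wz":0,"fingers":0},
    {"dx":0,"dy":0,"dz":0,"wx":0,"wy":0,"wz":0,"fingers":0},
    {"dx":0,"dy":0,"dz":0,"wx":0,"wy":0,"wz":0,"fingers":0}
  ]
}}

```text
time: 11.9
eef_pos: [0.4465, -0.0658, 0.0806]
tool_rot: [0.001, 0.864, 0.504, 0.0]
force: [-1.8, 1.7, 6.0]
opening: 0.582
```

```bash
python3 plan.py .446 -.0654 .025 60.5 0
```

```text
t 11.9 grasp [ 0.4466 -0.0658  0.0266] yaw 60.5 wy 0.0 q [-18.   6. 122.  -0.  52.  11.] F [-1.8  1.7  6. ] open 0.58
[ 4.46e-01 -6.50e-02  2.50e-02  6.05e+01  0.00e+00] d 0.01 -0.06 0.16  w 0.1 -0.0 0.0
```

Call:
{"name": "jog_arm", "arguments": {
  "moves": [
    {"dx":0,"dy":0,"dz":-2,"wx":0,"wy":0,"wz":0,"fingers":0},
    {"dx":0,"dy":0,"dz":-6,"wx":0,"wy":0,"wz":8,"fingers":0},
    {"dx":0,"dy":0,"dz":-9,"wx":0,"wy":0,"wz":16,"fingers":0},
    {"dx":0,"dy":0,"dz":-12,"wx":0,"wy":0,"wz":24,"fingers":0},
    {"dx":0,"dy":0,"dz":-12,"wx":0,"wy":0,"wz":32,"fingers":0},
    {"dx":0,"dy":0,"dz":-12,"wx":0,"wy":0,"wz":40,"fingers":0},
    {"dx":0,"dy":0,"dz":-12,"wx":0,"wy":0,"wz":48,"fingers":0},
    {"dx":0,"dy":0,"dz":-12,"wx":0,"wy":0,"wz":56,"fingers":0}
  ]
}}

```text
time: 12.7
eef_pos: [0.4455, -0.0654, 0.1995]
tool_rot: [-0.0, 0.999, 0.036, -0.0]
force: [1.1, 1.4, -1.5]
opening: 0.582
```

Call:
{"name": "jog_arm", "arguments": {
  "moves": [
    {"dx":0,"dy":0,"dz":0,"wx":0,"wy":0,"wz":2.5,"fingers":0},
    {"dx":0,"dy":0,"dz":0,"wx":0,"wy":0,"wz":2.5,"fingers":0},
    {"dx":0,"dy":0,"dz":0,"wx":0,"wy":0,"wz":2.5,"fingers":0},
    {"dx":0,"dy":0,"dz":0,"wx":0,"wy":0,"wz":2.5,"fingers":0},
    {"dx":0,"dy":0,"dz":0,"wx":0,"wy":0,"wz":2.5,"fingers":0},
    {"dx":0,"dy":0,"dz":0,"wx":0,"wy":0,"wz":2.5,"fingers":0},
    {"dx":0,"dy":0,"dz":0,"wx":0,"wy":0,"wz":2.5,"fingers":0},
    {"dx":0,"dy":0,"dz":0,"wx":0,"wy":0,"wz":2.5,"fingers":0}
  ]
}}

```text
time: 13.5
eef_pos: [0.4459, -0.0656, 0.1996]
tool_rot: [0.0, 1.0, 0.018, 0.0]
force: [0.3, -0.3, -2.6]
opening: 0.579
```

```bash
python3 tip.py; python3 plan.py .5768 .1684 .18 2 -32  .5768 .1684 .18 2 32; python3 - <<'E'
from h import *
grab("side","s4.png"); a=cv2.imread("pics/s4.png")[120:320,280:480]; cv2.imwrite("pics/l4.png",cv2.resize(a,None,fx=3,fy=3))
E
```

```text
side heavy +tool x inside blue 0.32 ring blue 0.21
side heavy -tool x inside blue 0.43 ring blue 0.14
top heavy +tool x inside blue 0.00 ring blue 0.00
top heavy -tool x inside blue 0.00 ring blue 0.00
t 13.6 grasp [ 0.4459 -0.0656  0.1456] yaw 2.0 wy 0.0 q [-18.  -6. 118.  -0.  67.  70.] F [-0.5  0.4 -1.8] open 0.58
[  0.577   0.168   0.18    2.    -32.   ] d 16.76 -22.93 -2.62  w 0.0 -32.0 0.0
[ 0.577  0.168  0.18   2.    32.   ] d -4.85 -0.00 3.03  w -0.0 64.0 0.0
```

View pics/l4.png

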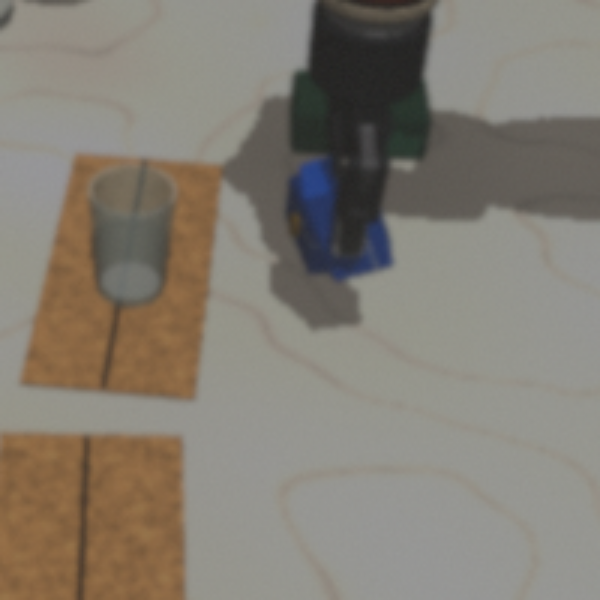

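```bash
python3 plan.py .5768 .1684 .15 2 32
```

```text
t 13.7 grasp [ 0.4459 -0.0656  0.1456] yaw 2.0 wy 0.0 q [-18.  -6. 118.  -0.  67.  70.] F [ 0.3  0.5 -2.1] open 0.58
[ 0.577  0.168  0.15   2.    32.   ] d 11.04 -22.93 0.38  w 0.0 32.0 0.0
```

Call:
{"name": "jog_arm", "arguments": {
  "moves": [
    {"dx":1.5,"dy":-3,"dz":-1,"wx":0,"wy":4,"wz":0,"fingers":0},
    {"dx":3,"dy":-6,"dz":-1,"wx":0,"wy":8,"wz":0,"fingers":0},
    {"dx":4.5,"dy":-10,"dz":-1,"wx":0,"wy":13,"wz":0,"fingers":0},
    {"dx":6,"dy":-13.5,"dz":-1,"wx":0,"wy":18,"wz":0,"fingers":0},
    {"dx":8,"dy":-17,"dz":-0.5,"wx":0,"wy":23,"wz":0,"fingers":0},
    {"dx":10,"dy":-20.5,"dz":0,"wx":0,"wy":28,"wz":0,"fingers":0},
    {"dx":11,"dy":-22.9,"dz":0.4,"wx":0,"wy":32,"wz":0,"fingers":0},
    {"dx":11,"dy":-22.9,"dz":0.4,"wx":0,"wy":32,"wz":0,"fingers":0}
  ]
}}

```text
time: 14.45
eef_pos: [0.5467, 0.1697, 0.1939]
tool_rot: [-0.005, 0.961, 0.019, 0.275]
force: [-1.1, -0.8, -2.7]
opening: 0.577
```

Call:
{"name": "jog_arm", "arguments": {
  "moves": [
    {"dx":0,"dy":0,"dz":0,"wx":0,"wy":0,"wz":0,"fingers":0},
    {"dx":0,"dy":0,"dz":0,"wx":0,"wy":0,"wz":0,"fingers":0},
    {"dx":0,"dy":0,"dz":0,"wx":0,"wy":0,"wz":0,"fingers":0},
    {"dx":0,"dy":0,"dz":0,"wx":0,"wy":0,"wz":0,"fingers":0},
    {"dx":0,"dy":0,"dz":0,"wx":0,"wy":0,"wz":0,"fingers":0},
    {"dx":0,"dy":0,"dz":0,"wx":0,"wy":0,"wz":0,"fingers":0},
    {"dx":0,"dy":0,"dz":0,"wx":0,"wy":0,"wz":0,"fingers":0},
    {"dx":0,"dy":0,"dz":0,"wx":0,"wy":0,"wz":0,"fingers":0}
  ]
}}

```text
time: 15.25
eef_pos: [0.5478, 0.167, 0.1956]
tool_rot: [-0.005, 0.961, 0.017, 0.276]
force: [0.2, 0.2, -2.1]
opening: 0.579
```

```bash
python3 plan.py .5768 .1684 .056 2 32; python3 - <<'E'
from h import *
grab("side","s5.png"); a=cv2.imread("pics/s5.png")[150:400,230:480]; cv2.imwrite("pics/l5.png",cv2.resize(a,None,fx=2.4,fy=2.4))
E
```

```text
t 15.2 grasp [0.5764 0.168  0.1498] yaw 2.0 wy 32.0 q [ 11.  -3. 122. -10.  31. 106.] F [ 0.2  0.2 -2.1] open 0.58
[ 0.577  0.168  0.056  2.    32.   ] d -4.94 -0.04 7.98  w 0.0 -0.0 0.0
```

View pics/l5.png

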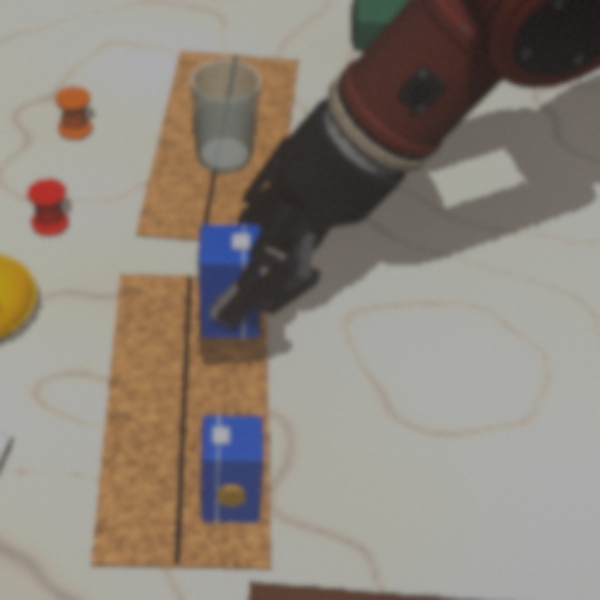

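```bash
python3 plan.py .573 .1684 .0475 2 32
```

```text
t 15.3 grasp [0.5765 0.168  0.1498] yaw 2.0 wy 32.0 q [ 11.  -3. 122. -10.  31. 106.] F [ 0.1 -0.1 -2.6] open 0.58
[ 0.573  0.168  0.048  2.    32.   ] d -5.72 -0.05 8.49  w 0.0 -0.0 0.0
```

Call:
{"name": "jog_arm", "arguments": {
  "moves": [
    {"dx":-1.3,"dy":0,"dz":2,"wx":0,"wy":0,"wz":0,"fingers":0},
    {"dx":-2.7,"dy":0,"dz":4,"wx":0,"wy":0,"wz":0,"fingers":0},
    {"dx":-4,"dy":0,"dz":6,"wx":0,"wy":0,"wz":0,"fingers":0},
    {"dx":-4.7,"dy":0,"dz":7,"wx":0,"wy":0,"wz":0,"fingers":0},
    {"dx":-5.2,"dy":0,"dz":7.7,"wx":0,"wy":0,"wz":0,"fingers":0},
    {"dx":-5.5,"dy":0,"dz":8.1,"wx":0,"wy":0,"wz":0,"fingers":0},
    {"dx":-5.6,"dy":0,"dz":8.3,"wx":0,"wy":0,"wz":0,"fingers":0},
    {"dx":-5.7,"dy":0,"dz":8.5,"wx":0,"wy":0,"wz":0,"fingers":0}
  ]
}}

```text
time: 16.1
eef_pos: [0.5454, 0.1672, 0.0942]
tool_rot: [-0.005, 0.961, 0.017, 0.277]
force: [-0.4, 0.6, -2.0]
opening: 0.578
```

Call:
{"name": "jog_arm", "arguments": {
  "moves": [
    {"dx":0,"dy":0,"dz":0,"wx":0,"wy":0,"wz":0,"fingers":0},
    {"dx":0,"dy":0,"dz":0,"wx":0,"wy":0,"wz":0,"fingers":0},
    {"dx":0,"dy":0,"dz":0,"wx":0,"wy":0,"wz":0,"fingers":0},
    {"dx":0,"dy":0,"dz":0,"wx":0,"wy":0,"wz":0,"fingers":0},
    {"dx":0,"dy":0,"dz":0,"wx":0,"wy":0,"wz":0,"fingers":0},
    {"dx":0,"dy":0,"dz":0,"wx":0,"wy":0,"wz":0,"fingers":0},
    {"dx":0,"dy":0,"dz":0,"wx":0,"wy":0,"wz":0,"fingers":0},
    {"dx":0,"dy":0,"dz":0,"wx":0,"wy":0,"wz":0,"fingers":0}
  ]
}}

```text
time: 16.9
eef_pos: [0.5446, 0.167, 0.0933]
tool_rot: [-0.005, 0.961, 0.017, 0.276]
force: [-0.7, -0.4, -2.4]
opening: 0.579
```

```bash
python3 plan.py .573 .1684 .0475 2 32
```

```text
t 16.9 grasp [0.5732 0.168  0.0475] yaw 2.0 wy 32.0 q [ 11.   8. 124. -17.  17. 114.] F [-0.7 -0.4 -2.4] open 0.58
[ 0.573  0.168  0.048  2.    32.   ] d -0.01 -0.04 -0.01  w 0.0 -0.0 0.0
```

Call:
{"name": "jog_arm", "arguments": {
  "moves": [
    {"dx":-0.04,"dy":0,"dz":0.06,"wx":0,"wy":0,"wz":0,"fingers":0},
    {"dx":-0.09,"dy":0,"dz":0.14,"wx":0,"wy":0,"wz":0,"fingers":0},
    {"dx":-0.09,"dy":0,"dz":0.14,"wx":0,"wy":0,"wz":0,"fingers":0},
    {"dx":-0.09,"dy":0,"dz":0.14,"wx":0,"wy":0,"wz":0,"fingers":0},
    {"dx":-0.09,"dy":0,"dz":0.14,"wx":0,"wy":0,"wz":0,"fingers":0},
    {"dx":-0.09,"dy":0,"dz":0.14,"wx":0,"wy":0,"wz":0,"fingers":0},
    {"dx":-0.09,"dy":0,"dz":0.14,"wx":0,"wy":0,"wz":0,"fingers":0},
    {"dx":-0.09,"dy":0,"dz":0.14,"wx":0,"wy":0,"wz":0,"fingers":0}
  ]
}}

```text
time: 17.7
eef_pos: [0.5459, 0.1671, 0.0935]
tool_rot: [-0.005, 0.961, 0.017, 0.277]
force: [-5.7, -2.1, 9.7]
opening: 0.576
```

```bash
python3 plan.py
```

```text
t 17.7 grasp [0.5746 0.1682 0.0478] yaw 2.0 wy 32.2 q [ 11.   8. 124. -17.  17. 114.] F [-5.7 -2.1  9.7] open 0.58
```

Call:
{"name": "jog_arm", "arguments": {
  "moves": [
    {"dx":0.04,"dy":0,"dz":-0.06,"wx":0,"wy":0,"wz":0,"fingers":0},
    {"dx":0.04,"dy":0,"dz":-0.06,"wx":0,"wy":0,"wz":0,"fingers":0.82},
    {"dx":0.04,"dy":0,"dz":-0.06,"wx":0,"wy":0,"wz":0,"fingers":0.82},
    {"dx":0.04,"dy":0,"dz":-0.06,"wx":0,"wy":0,"wz":0,"fingers":0.82},
    {"dx":0,"dy":0,"dz":-3,"wx":0,"wy":0,"wz":0,"fingers":0.82},
    {"dx":0,"dy":0,"dz":-7,"wx":0,"wy":0,"wz":0,"fingers":0.82},
    {"dx":0,"dy":0,"dz":-10,"wx":0,"wy":0,"wz":0,"fingers":0.82},
    {"dx":0,"dy":0,"dz":-10,"wx":0,"wy":0,"wz":0,"fingers":0.82}
  ]
}}

```text
time: 18.5
eef_pos: [0.4924, 0.1658, 0.1806]
tool_rot: [-0.006, 0.96, 0.017, 0.279]
force: [0.6, 0.6, -0.2]
opening: 0.819
```

Call:
{"name": "jog_arm", "arguments": {
  "moves": [
    {"dx":0,"dy":0,"dz":0,"wx":0,"wy":-8,"wz":0,"fingers":1},
    {"dx":0,"dy":0,"dz":-1,"wx":0,"wy":-16,"wz":0,"fingers":1},
    {"dx":0,"dy":0,"dz":-2,"wx":0,"wy":-24,"wz":0,"fingers":1},
    {"dx":0,"dy":0,"dz":-3,"wx":0,"wy":-32,"wz":0,"fingers":1},
    {"dx":0,"dy":0,"dz":-3,"wx":0,"wy":-32,"wz":0,"fingers":1},
    {"dx":0,"dy":0,"dz":-3,"wx":0,"wy":-32,"wz":0,"fingers":1},
    {"dx":0,"dy":0,"dz":-3,"wx":0,"wy":-32,"wz":0,"fingers":1},
    {"dx":0,"dy":0,"dz":-3,"wx":0,"wy":-32,"wz":0,"fingers":1}
  ]
}}

```text
time: 19.3
eef_pos: [0.4747, 0.1645, 0.2008]
tool_rot: [0.0, 1.0, 0.018, 0.0]
force: [-0.6, 0.4, 1.1]
opening: 1.0
```

```bash
python3 fits.py; python3 plan.py .4455 -.2127 .16 100 0  .4455 -.2127 .025 100 0
```

```text
px [233. 247.] lying c [0.5851 0.1701] size [0.051 0.03 ] yaw -85.9 fit [0.5899 0.189 ] -112.5
px [189. 253.] standing c [0.5686 0.2506] size [0.053 0.044] yaw -89.5 
px [418. 317.] lying c [ 0.4458 -0.2112] size [0.08 0.04] yaw -77.3 fit [ 0.4451 -0.2127] -80.3
t 19.4 grasp [0.4749 0.1646 0.1471] yaw 2.0 wy 0.0 q [ 10.   2. 111.  -0.  67.  98.] F [-0.1 -0.1 -0.6] open 1.00
[ 4.6000e-01 -2.4000e-02  1.5400e-01  5.1012e+01  1.0000e-02] d -2.13 18.80 -0.64  w 0.0 0.0 -49.0
[  0.446  -0.213   0.16  100.      0.   ] d -15.58 10.73 -0.65  w 0.0 -0.0 -49.0
[ 4.46e-01 -2.13e-01  2.50e-02  1.00e+02  0.00e+00] d -0.00 -0.00 13.50  w 0.0 0.0 0.0
```

Call:
{"name": "jog_arm", "arguments": {
  "moves": [
    {"dx":-0.3,"dy":2.4,"dz":-0.6,"wx":0,"wy":0,"wz":-6,"fingers":1},
    {"dx":-0.5,"dy":5,"dz":-0.6,"wx":0,"wy":0,"wz":-13,"fingers":1},
    {"dx":-0.8,"dy":8,"dz":-0.6,"wx":0,"wy":0,"wz":-20,"fingers":1},
    {"dx":-1.1,"dy":11,"dz":-0.6,"wx":0,"wy":0,"wz":-28,"fingers":1},
    {"dx":-1.5,"dy":14,"dz":-0.6,"wx":0,"wy":0,"wz":-36,"fingers":1},
    {"dx":-1.8,"dy":17,"dz":-0.6,"wx":0,"wy":0,"wz":-43,"fingers":1},
    {"dx":-2.1,"dy":18.8,"dz":-0.6,"wx":0,"wy":0,"wz":-49,"fingers":1},
    {"dx":-2.1,"dy":18.8,"dz":-0.6,"wx":0,"wy":0,"wz":-49,"fingers":1}
  ]
}}

```text
time: 20.15
eef_pos: [0.4608, -0.0257, 0.2078]
tool_rot: [0.001, 0.903, 0.43, 0.0]
force: [0.5, 0.5, -0.4]
opening: 0.995
```

Call:
{"name": "jog_arm", "arguments": {
  "moves": [
    {"dx":-2,"dy":1.5,"dz":-0.6,"wx":0,"wy":0,"wz":-6,"fingers":1},
    {"dx":-4,"dy":3,"dz":-0.6,"wx":0,"wy":0,"wz":-13,"fingers":1},
    {"dx":-7,"dy":5,"dz":-0.6,"wx":0,"wy":0,"wz":-20,"fingers":1},
    {"dx":-10,"dy":7,"dz":-0.6,"wx":0,"wy":0,"wz":-28,"fingers":1},
    {"dx":-13,"dy":9,"dz":-0.6,"wx":0,"wy":0,"wz":-36,"fingers":1},
    {"dx":-15.6,"dy":10.7,"dz":-0.6,"wx":0,"wy":0,"wz":-43,"fingers":1},
    {"dx":-15.6,"dy":10.7,"dz":-0.6,"wx":0,"wy":0,"wz":-49,"fingers":1},
    {"dx":-15.6,"dy":10.7,"dz":-0.6,"wx":0,"wy":0,"wz":-49,"fingers":1}
  ]
}}

```text
time: 20.95
eef_pos: [0.4462, -0.2125, 0.2137]
tool_rot: [0.0, 0.644, 0.765, 0.0]
force: [-0.1, 0.0, -0.1]
opening: 1.002
```

Call:
{"name": "jog_arm", "arguments": {
  "moves": [
    {"dx":0,"dy":0,"dz":0,"wx":0,"wy":0,"wz":0,"fingers":1},
    {"dx":0,"dy":0,"dz":0,"wx":0,"wy":0,"wz":0,"fingers":1},
    {"dx":0,"dy":0,"dz":0,"wx":0,"wy":0,"wz":0,"fingers":1},
    {"dx":0,"dy":0,"dz":0,"wx":0,"wy":0,"wz":0,"fingers":1},
    {"dx":0,"dy":0,"dz":0,"wx":0,"wy":0,"wz":0,"fingers":1},
    {"dx":0,"dy":0,"dz":0,"wx":0,"wy":0,"wz":0,"fingers":1},
    {"dx":0,"dy":0,"dz":0,"wx":0,"wy":0,"wz":0,"fingers":1},
    {"dx":0,"dy":0,"dz":0,"wx":0,"wy":0,"wz":0,"fingers":1}
  ]
}}

```text
time: 21.75
eef_pos: [0.4462, -0.2127, 0.2139]
tool_rot: [0.0, 0.643, 0.766, -0.0]
force: [-0.1, -0.5, -0.1]
opening: 1.003
```

```bash
python3 plan.py .4453 -.2127 .025 99.5 0; python3 - <<'E'
from h import *
grab("side","s6.png"); grab("top","t6.png"); a=cv2.imread("pics/s6.png")[140:440,220:520]; b=cv2.imread("pics/t6.png")[200:400,120:520]
C=np.zeros((600,800,3),np.uint8); C[:400]=cv2.resize(b,(800,400))
C=np.zeros((600,800,3),np.uint8); C[:300,:600]=cv2.resize(b,(600,300)); C[300:,:300]=a; cv2.imwrite("pics/l6.png",C)
E
```

```text
t 21.8 grasp [ 0.4462 -0.2127  0.1599] yaw 100.0 wy -0.0 q [-35.  -0. 112.  -0.  69. -45.] F [-0.1 -0.5 -0.1] open 1.00
[ 4.45e-01 -2.13e-01  2.50e-02  9.95e+01  0.00e+00] d 0.01 -0.09 13.49  w 0.0 0.0 0.5
```

View pics/l6.png

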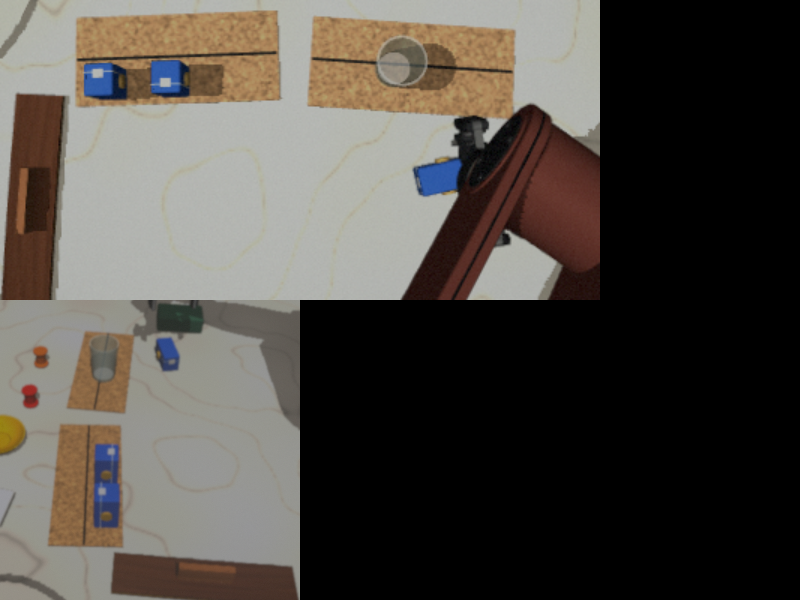

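Call:
{"name": "jog_arm", "arguments": {
  "moves": [
    {"dx":0,"dy":-0.1,"dz":4,"wx":0,"wy":0,"wz":0.5,"fingers":1},
    {"dx":0,"dy":-0.1,"dz":8,"wx":0,"wy":0,"wz":0.5,"fingers":1},
    {"dx":0,"dy":-0.1,"dz":11,"wx":0,"wy":0,"wz":0.5,"fingers":1},
    {"dx":0,"dy":-0.1,"dz":13,"wx":0,"wy":0,"wz":0.5,"fingers":1},
    {"dx":0,"dy":-0.1,"dz":13.5,"wx":0,"wy":0,"wz":0.5,"fingers":1},
    {"dx":0,"dy":-0.1,"dz":13.5,"wx":0,"wy":0,"wz":0.5,"fingers":1},
    {"dx":0,"dy":-0.1,"dz":13.5,"wx":0,"wy":0,"wz":0.5,"fingers":1},
    {"dx":0,"dy":-0.1,"dz":13.5,"wx":0,"wy":0,"wz":0.5,"fingers":1}
  ]
}}

```text
time: 22.65
eef_pos: [0.4463, -0.2135, 0.0805]
tool_rot: [0.002, 0.646, 0.763, 0.0]
force: [-0.0, -0.5, 0.7]
opening: 1.001
```

Call:
{"name": "jog_arm", "arguments": {
  "moves": [
    {"dx":0,"dy":0,"dz":0,"wx":0,"wy":0,"wz":0,"fingers":0},
    {"dx":0,"dy":0,"dz":0,"wx":0,"wy":0,"wz":0,"fingers":0},
    {"dx":0,"dy":0,"dz":0,"wx":0,"wy":0,"wz":0,"fingers":0},
    {"dx":0,"dy":0,"dz":0,"wx":0,"wy":0,"wz":0,"fingers":0},
    {"dx":0,"dy":0,"dz":0,"wx":0,"wy":0,"wz":0,"fingers":0},
    {"dx":0,"dy":0,"dz":0,"wx":0,"wy":0,"wz":0,"fingers":0},
    {"dx":0,"dy":0,"dz":0,"wx":0,"wy":0,"wz":0,"fingers":0},
    {"dx":0,"dy":0,"dz":0,"wx":0,"wy":0,"wz":0,"fingers":0}
  ]
}}

```text
time: 23.45
eef_pos: [0.4457, -0.213, 0.0799]
tool_rot: [0.001, 0.646, 0.763, 0.0]
force: [-1.3, 1.5, 6.1]
opening: 0.584
```

Call:
{"name": "jog_arm", "arguments": {
  "moves": [
    {"dx":0,"dy":0,"dz":-2,"wx":0,"wy":0,"wz":0,"fingers":0},
    {"dx":0,"dy":0,"dz":-6,"wx":0,"wy":0,"wz":8,"fingers":0},
    {"dx":0,"dy":0,"dz":-9,"wx":0,"wy":0,"wz":16,"fingers":0},
    {"dx":0,"dy":0,"dz":-12,"wx":0,"wy":0,"wz":24,"fingers":0},
    {"dx":0,"dy":0,"dz":-12,"wx":0,"wy":0,"wz":32,"fingers":0},
    {"dx":0,"dy":0,"dz":-12,"wx":0,"wy":0,"wz":40,"fingers":0},
    {"dx":0,"dy":0,"dz":-12,"wx":0,"wy":0,"wz":48,"fingers":0},
    {"dx":0,"dy":0,"dz":-12,"wx":0,"wy":0,"wz":56,"fingers":0}
  ]
}}

```text
time: 24.25
eef_pos: [0.4448, -0.2124, 0.1984]
tool_rot: [-0.0, 0.93, 0.368, -0.0]
force: [-0.3, 0.5, -2.6]
opening: 0.579
```

Call:
{"name": "jog_arm", "arguments": {
  "moves": [
    {"dx":0,"dy":0,"dz":0,"wx":0,"wy":0,"wz":8,"fingers":0},
    {"dx":0,"dy":0,"dz":0,"wx":0,"wy":0,"wz":16,"fingers":0},
    {"dx":0,"dy":0,"dz":0,"wx":0,"wy":0,"wz":24,"fingers":0},
    {"dx":0,"dy":0,"dz":0,"wx":0,"wy":0,"wz":32,"fingers":0},
    {"dx":0,"dy":0,"dz":0,"wx":0,"wy":0,"wz":40,"fingers":0},
    {"dx":0,"dy":0,"dz":0,"wx":0,"wy":0,"wz":41.5,"fingers":0},
    {"dx":0,"dy":0,"dz":0,"wx":0,"wy":0,"wz":41.5,"fingers":0},
    {"dx":0,"dy":0,"dz":0,"wx":0,"wy":0,"wz":41.5,"fingers":0}
  ]
}}

```text
time: 25.05
eef_pos: [0.4451, -0.2127, 0.1987]
tool_rot: [-0.0, 1.0, 0.019, -0.0]
force: [-0.2, 0.6, -2.8]
opening: 0.582
```

```bash
python3 tip.py; python3 plan.py .46 -.05 .15 2 0; python3 - <<'E'
from h import *
grab("side","s7.png"); a=cv2.imread("pics/s7.png")[80:280,300:500]; cv2.imwrite("pics/l7.png",cv2.resize(a,None,fx=3,fy=3))
E
```

```text
side heavy +tool x inside blue 0.45 ring blue 0.04
side heavy -tool x inside blue 0.29 ring blue 0.25
top heavy +tool x inside blue 0.15 ring blue 0.00
top heavy -tool x inside blue 0.13 ring blue 0.05
t 25.1 grasp [ 0.4452 -0.2128  0.1448] yaw 2.1 wy -0.0 q [-35.   1. 113.  -0.  67.  53.] F [ 0.1  0.1 -2.5] open 0.58
[ 0.46 -0.05  0.15  2.    0.  ] d 2.07 -16.21 -0.52  w 0.0 0.0 0.1
```

View pics/l7.png

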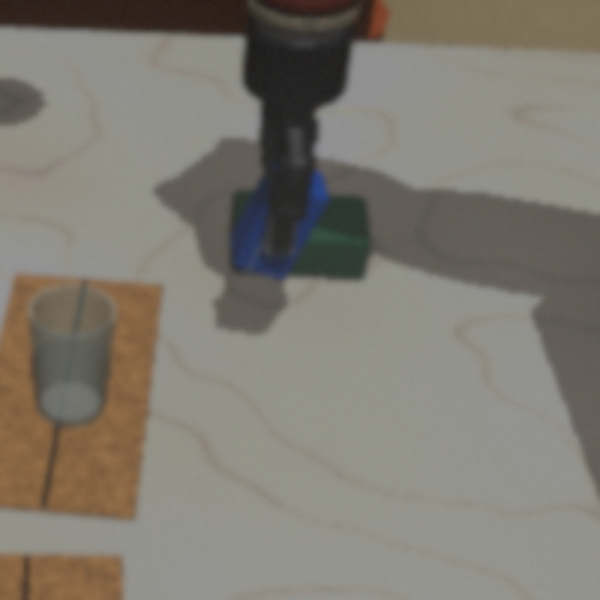

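```bash
python3 plan.py .46 0 .15 2 0 .5815 .0784 .15 2 -32 .5815 .0784 .0478 2 -32
```

```text
t 25.2 grasp [ 0.4452 -0.2128  0.1449] yaw 2.1 wy -0.0 q [-35.   1. 113.  -0.  67.  53.] F [-0.   0.3 -4. ] open 0.58
[0.46 0.   0.15 2.   0.  ] d 2.25 -21.21 -0.51  w 0.0 0.0 0.1
[  0.582   0.078   0.15    2.    -32.   ] d 15.28 -7.41 0.82  w 0.0 -32.0 0.0
[  0.582   0.078   0.048   2.    -32.   ] d 5.42 0.00 8.67  w 0.0 0.0 0.0
```

Call:
{"name": "jog_arm", "arguments": {
  "moves": [
    {"dx":0.3,"dy":-3,"dz":-0.5,"wx":0,"wy":0,"wz":0,"fingers":0},
    {"dx":0.6,"dy":-6.5,"dz":-0.5,"wx":0,"wy":0,"wz":0,"fingers":0},
    {"dx":1,"dy":-10.5,"dz":-0.5,"wx":0,"wy":0,"wz":0,"fingers":0},
    {"dx":1.5,"dy":-14.5,"dz":-0.5,"wx":0,"wy":0,"wz":0,"fingers":0},
    {"dx":2,"dy":-18,"dz":-0.5,"wx":0,"wy":0,"wz":0,"fingers":0},
    {"dx":2.2,"dy":-20.5,"dz":-0.5,"wx":0,"wy":0,"wz":0,"fingers":0},
    {"dx":2.25,"dy":-21.2,"dz":-0.5,"wx":0,"wy":0,"wz":0,"fingers":0},
    {"dx":2.25,"dy":-21.2,"dz":-0.5,"wx":0,"wy":0,"wz":0,"fingers":0}
  ]
}}

```text
time: 26.0
eef_pos: [0.4603, 0.0006, 0.2039]
tool_rot: [0.0, 1.0, 0.019, 0.0]
force: [-0.2, 0.3, -3.4]
opening: 0.575
```

Call:
{"name": "jog_arm", "arguments": {
  "moves": [
    {"dx":2,"dy":-1,"dz":-1,"wx":0,"wy":-4,"wz":0,"fingers":0},
    {"dx":4.5,"dy":-2,"dz":-1,"wx":0,"wy":-9,"wz":0,"fingers":0},
    {"dx":7,"dy":-3.3,"dz":-1,"wx":0,"wy":-14,"wz":0,"fingers":0},
    {"dx":9.5,"dy":-4.5,"dz":-0.5,"wx":0,"wy":-19,"wz":0,"fingers":0},
    {"dx":12,"dy":-5.7,"dz":0,"wx":0,"wy":-25,"wz":0,"fingers":0},
    {"dx":14,"dy":-6.8,"dz":0.5,"wx":0,"wy":-30,"wz":0,"fingers":0},
    {"dx":15.3,"dy":-7.4,"dz":0.8,"wx":0,"wy":-32,"wz":0,"fingers":0},
    {"dx":15.3,"dy":-7.4,"dz":0.8,"wx":0,"wy":-32,"wz":0,"fingers":0}
  ]
}}

```text
time: 26.8
eef_pos: [0.612, 0.0782, 0.193]
tool_rot: [0.005, 0.961, 0.017, -0.277]
force: [-0.7, 0.5, -4.2]
opening: 0.58
```

Call:
{"name": "jog_arm", "arguments": {
  "moves": [
    {"dx":0,"dy":0,"dz":0,"wx":0,"wy":0,"wz":0,"fingers":0},
    {"dx":0,"dy":0,"dz":0,"wx":0,"wy":0,"wz":0,"fingers":0},
    {"dx":0,"dy":0,"dz":0,"wx":0,"wy":0,"wz":0,"fingers":0},
    {"dx":0,"dy":0,"dz":0,"wx":0,"wy":0,"wz":0,"fingers":0},
    {"dx":1,"dy":0,"dz":1.6,"wx":0,"wy":0,"wz":0,"fingers":0},
    {"dx":2,"dy":0,"dz":3.2,"wx":0,"wy":0,"wz":0,"fingers":0},
    {"dx":2.8,"dy":0,"dz":4.5,"wx":0,"wy":0,"wz":0,"fingers":0},
    {"dx":2.8,"dy":0,"dz":4.5,"wx":0,"wy":0,"wz":0,"fingers":0}
  ]
}}

```text
time: 27.6
eef_pos: [0.6082, 0.0792, 0.1383]
tool_rot: [0.005, 0.96, 0.017, -0.279]
force: [-1.4, 0.4, -3.9]
opening: 0.579
```

Call:
{"name": "jog_arm", "arguments": {
  "moves": [
    {"dx":0,"dy":0,"dz":0,"wx":0,"wy":0,"wz":0,"fingers":0},
    {"dx":0,"dy":0,"dz":0,"wx":0,"wy":0,"wz":0,"fingers":0},
    {"dx":0,"dy":0,"dz":0,"wx":0,"wy":0,"wz":0,"fingers":0},
    {"dx":0,"dy":0,"dz":0,"wx":0,"wy":0,"wz":0,"fingers":0},
    {"dx":0,"dy":0,"dz":0,"wx":0,"wy":0,"wz":0,"fingers":0},
    {"dx":0,"dy":0,"dz":0,"wx":0,"wy":0,"wz":0,"fingers":0},
    {"dx":0,"dy":0,"dz":0,"wx":0,"wy":0,"wz":0,"fingers":0},
    {"dx":0,"dy":0,"dz":0,"wx":0,"wy":0,"wz":0,"fingers":0}
  ]
}}

```text
time: 28.4
eef_pos: [0.6106, 0.0791, 0.1429]
tool_rot: [0.005, 0.961, 0.017, -0.276]
force: [-0.2, -0.0, -3.6]
opening: 0.577
```

```bash
python3 plan.py .5815 .0784 .0475 2 -32; python3 - <<'E'
from h import *
im=grab("side","s8.png"); a=cv2.imread("pics/s8.png")[150:400,230:480]; cv2.imwrite("pics/l8.png",cv2.resize(a,None,fx=2.4,fy=2.4))
E
```

```text
t 28.4 grasp [0.582  0.0781 0.0971] yaw 2.0 wy -32.0 q [ 0. 40. 73. -1. 99. 89.] F [-0.2 -0.  -3.6] open 0.58
[  0.582   0.078   0.048   2.    -32.   ] d 2.59 -0.03 4.23  w 0.0 -0.0 -0.0
```

View pics/l8.png

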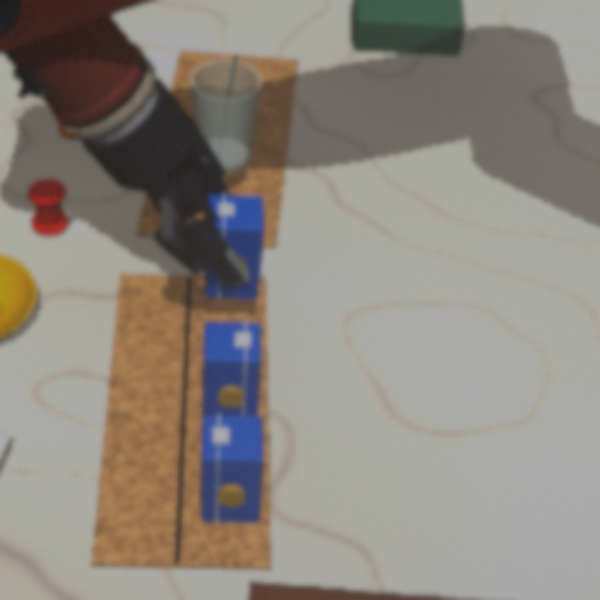

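Call:
{"name": "jog_arm", "arguments": {
  "moves": [
    {"dx":0.7,"dy":0,"dz":1.2,"wx":0,"wy":0,"wz":0,"fingers":0},
    {"dx":1.4,"dy":0,"dz":2.3,"wx":0,"wy":0,"wz":0,"fingers":0},
    {"dx":2,"dy":0,"dz":3.3,"wx":0,"wy":0,"wz":0,"fingers":0},
    {"dx":2.3,"dy":0,"dz":3.8,"wx":0,"wy":0,"wz":0,"fingers":0},
    {"dx":2.5,"dy":0,"dz":4.1,"wx":0,"wy":0,"wz":0,"fingers":0},
    {"dx":2.63,"dy":0,"dz":4.3,"wx":0,"wy":0,"wz":0,"fingers":0},
    {"dx":2.63,"dy":0,"dz":4.3,"wx":0,"wy":0,"wz":0,"fingers":0},
    {"dx":2.63,"dy":0,"dz":4.3,"wx":0,"wy":0,"wz":0,"fingers":0}
  ]
}}

```text
time: 29.25
eef_pos: [0.6105, 0.0791, 0.0929]
tool_rot: [0.005, 0.961, 0.017, -0.275]
force: [0.1, 0.6, -2.9]
opening: 0.576
```

Call:
{"name": "jog_arm", "arguments": {
  "moves": [
    {"dx":0,"dy":0,"dz":0,"wx":0,"wy":0,"wz":0,"fingers":0},
    {"dx":0,"dy":0,"dz":0,"wx":0,"wy":0,"wz":0,"fingers":0},
    {"dx":0,"dy":0,"dz":0,"wx":0,"wy":0,"wz":0,"fingers":0},
    {"dx":0,"dy":0,"dz":0,"wx":0,"wy":0,"wz":0,"fingers":0},
    {"dx":0,"dy":0,"dz":0,"wx":0,"wy":0,"wz":0,"fingers":0},
    {"dx":0,"dy":0,"dz":0,"wx":0,"wy":0,"wz":0,"fingers":0},
    {"dx":0,"dy":0,"dz":0,"wx":0,"wy":0,"wz":0,"fingers":0},
    {"dx":0,"dy":0,"dz":0,"wx":0,"wy":0,"wz":0,"fingers":0}
  ]
}}

```text
time: 30.05
eef_pos: [0.6101, 0.0791, 0.0926]
tool_rot: [0.005, 0.961, 0.017, -0.276]
force: [-0.3, -0.2, -1.8]
opening: 0.578
```

```bash
python3 plan.py .5815 .0784 .0465 2 -32
```

```text
t 30.1 grasp [0.5816 0.0781 0.0468] yaw 2.0 wy -32.0 q [ 0. 44. 73. -1. 95. 89.] F [-0.3 -0.2 -1.8] open 0.58
[  0.582   0.078   0.046   2.    -32.   ] d 0.01 -0.03 0.02  w 0.0 -0.0 -0.0
```

Call:
{"name": "jog_arm", "arguments": {
  "moves": [
    {"dx":0.03,"dy":0,"dz":0.05,"wx":0,"wy":0,"wz":0,"fingers":0},
    {"dx":0.03,"dy":0,"dz":0.05,"wx":0,"wy":0,"wz":0,"fingers":0},
    {"dx":0.03,"dy":0,"dz":0.05,"wx":0,"wy":0,"wz":0,"fingers":0},
    {"dx":0.03,"dy":0,"dz":0.05,"wx":0,"wy":0,"wz":0,"fingers":0.82},
    {"dx":0.03,"dy":0,"dz":0.05,"wx":0,"wy":0,"wz":0,"fingers":0.82},
    {"dx":0.03,"dy":0,"dz":0.05,"wx":0,"wy":0,"wz":0,"fingers":0.82},
    {"dx":0,"dy":0,"dz":-1,"wx":0,"wy":0,"wz":0,"fingers":0.82},
    {"dx":0,"dy":0,"dz":-3,"wx":0,"wy":0,"wz":0,"fingers":0.82}
  ]
}}

```text
time: 30.85
eef_pos: [0.625, 0.0797, 0.1172]
tool_rot: [0.005, 0.961, 0.017, -0.277]
force: [0.3, -0.5, 0.6]
opening: 0.822
```

Call:
{"name": "jog_arm", "arguments": {
  "moves": [
    {"dx":0,"dy":0,"dz":-3,"wx":0,"wy":0,"wz":0,"fingers":0.82},
    {"dx":0,"dy":0,"dz":-7,"wx":0,"wy":0,"wz":0,"fingers":0.82},
    {"dx":0,"dy":0,"dz":-11,"wx":0,"wy":0,"wz":0,"fingers":0.82},
    {"dx":-2,"dy":0,"dz":-13,"wx":0,"wy":8,"wz":0,"fingers":0.82},
    {"dx":-4,"dy":0,"dz":-14,"wx":0,"wy":16,"wz":0,"fingers":0.82},
    {"dx":-4,"dy":0,"dz":-14,"wx":0,"wy":24,"wz":0,"fingers":0.82},
    {"dx":-4,"dy":0,"dz":-14,"wx":0,"wy":32,"wz":0,"fingers":0.82},
    {"dx":-4,"dy":0,"dz":-14,"wx":0,"wy":32,"wz":0,"fingers":0.82}
  ]
}}

```text
time: 31.65
eef_pos: [0.6638, 0.0814, 0.2586]
tool_rot: [0.0, 1.0, 0.018, 0.0]
force: [-0.0, -0.2, -0.7]
opening: 0.822
```

Call:
{"name": "jog_arm", "arguments": {
  "moves": [
    {"dx":0,"dy":0,"dz":0,"wx":0,"wy":0,"wz":0,"fingers":0.82},
    {"dx":0,"dy":0,"dz":0,"wx":0,"wy":0,"wz":0,"fingers":0.82},
    {"dx":0,"dy":0,"dz":0,"wx":0,"wy":0,"wz":0,"fingers":0.82},
    {"dx":0,"dy":0,"dz":0,"wx":0,"wy":0,"wz":0,"fingers":0.82},
    {"dx":0,"dy":0,"dz":0,"wx":0,"wy":0,"wz":0,"fingers":0.82},
    {"dx":0,"dy":0,"dz":0,"wx":0,"wy":0,"wz":0,"fingers":0.82},
    {"dx":0,"dy":0,"dz":0,"wx":0,"wy":0,"wz":0,"fingers":0.82},
    {"dx":0,"dy":0,"dz":0,"wx":0,"wy":0,"wz":0,"fingers":0.82}
  ]
}}

```text
time: 32.45
eef_pos: [0.6662, 0.0811, 0.2578]
tool_rot: [0.0, 1.0, 0.017, -0.0]
force: [-0.0, -0.7, 0.9]
opening: 0.82
```

```bash
cat > row.py <<'E'
# overlay of expected mat (yaw 2) + standing boxes, and ruler rectangle + rib fit; crop of both views
from h import *
import sys
fn=sys.argv[1]
im=grab("top"); sd=grab("side"); h=cv2.cvtColor(np.array(im["pixels"]),cv2.COLOR_RGB2HSV)
w=cv2.inRange(h,(0,60,10),(20,255,130)); k=np.zeros_like(w); k[250:430,90:180]=255
w=cv2.morphologyEx(w&k,cv2.MORPH_CLOSE,np.ones((9,9))); c=max(cv2.findContours(w,0,1)[0],key=cv2.contourArea)
W=ray(im,cv2.boxPoints(cv2.minAreaRect(c)),.012); e=[W[1]-W[0],W[2]-W[1]]; L=max(e,key=np.linalg.norm)
print('ruler',W.mean(0).round(4),np.linalg.norm(e,axis=1).round(3),'yaw of length %.1f'%np.degrees(np.arctan2(*L[1::-1])))
rib=cv2.inRange(h,(5,130,95),(20,255,255))&k
n,l,s,ce=cv2.connectedComponentsWithStats(rib)
if n>1:
    i=1+s[1:,4].argmax(); r=cv2.minAreaRect(np.argwhere(l==i)[:,::-1].astype(np.float32)); W2=ray(im,cv2.boxPoints(r),.046); e=[W2[1]-W2[0],W2[2]-W2[1]]
    print('rib',W2.mean(0).round(4),np.linalg.norm(e,axis=1).round(3),s[i].tolist())
a=cv2.resize(np.array(im["pixels"])[195:420,110:335,::-1],None,fx=2.6,fy=2.6); b=np.array(sd["pixels"])[200:420,240:440,::-1]
cv2.polylines(a,[((proj(im,np.c_[W[:,:2],W[:,2]])-[110,195]+.5)*2.6).astype(np.int32)],True,(0,255,255),1)
C=np.zeros((585,800,3),np.uint8); C[:,:585]=a; C[:220,590:790]=b; cv2.imwrite(fn,C)
E
python3 row.py pics/r1.png; python3 plan.py
```

```text
ruler [0.3911 0.3513 0.012 ] [0.13  0.377] yaw of length -178.2
rib [0.3518 0.329  0.046 ] [0.109 0.279] [128, 291, 52, 139, 3003]
t 32.5 grasp [0.6662 0.0811 0.2039] yaw 2.0 wy 0.0 q [ 0. 21. 83. -0. 77. 88.] F [-0.3  0.4 -0.8] open 0.82
```

View pics/r1.png

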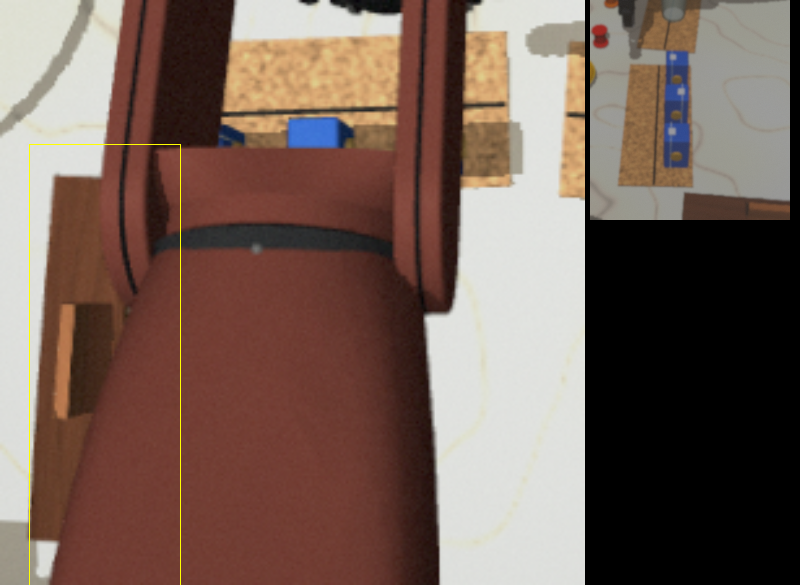

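```bash
python3 - <<'E'
from h import *
im=grab("top")
print(ray(im,[[135,333.5],[135.5,311.5],[133,355.8]],.046).round(4).tolist())
print('right edge z0',ray(im,[[162.5,264],[155,404]],0).round(4).tolist(),'left z.012',ray(im,[[131,263],[121.5,402.7]],.012).round(4).tolist())
E
python3 plan.py .403 .3715 .16 -1.6 0
```

```text
[[0.4041, 0.3688, 0.046], [0.4492, 0.3697, 0.046], [0.3585, 0.3714, 0.046]]
right edge z0 [[0.5515, 0.3323, 0.0], [0.2521, 0.3381, 0.0]] left z.012 [[0.5518, 0.3986, 0.012], [0.2542, 0.4076, 0.012]]
t 32.6 grasp [0.6662 0.0811 0.204 ] yaw 2.0 wy 0.0 q [ 0. 21. 83. -0. 77. 88.] F [-0.8 -0.8 -0.5] open 0.82
[0.535 0.226 0.182 0.201 0.005] d -12.65 -14.97 2.19  w 0.0 -0.0 1.8
[ 0.403  0.371  0.16  -1.6    0.   ] d -13.11 -14.57 2.20  w -0.0 -0.0 1.8
```

Call:
{"name": "jog_arm", "arguments": {
  "moves": [
    {"dx":-3,"dy":-4,"dz":0,"wx":0,"wy":0,"wz":1.8,"fingers":1},
    {"dx":-6,"dy":-7.5,"dz":0,"wx":0,"wy":0,"wz":1.8,"fingers":1},
    {"dx":-9,"dy":-11.5,"dz":0,"wx":0,"wy":0,"wz":1.8,"fingers":1},
    {"dx":-12.6,"dy":-15,"dz":0,"wx":0,"wy":0,"wz":1.8,"fingers":1},
    {"dx":-16,"dy":-18.5,"dz":2,"wx":0,"wy":0,"wz":3.6,"fingers":1},
    {"dx":-19,"dy":-22,"dz":3,"wx":0,"wy":0,"wz":3.6,"fingers":1},
    {"dx":-22.5,"dy":-26,"dz":4,"wx":0,"wy":0,"wz":3.6,"fingers":1},
    {"dx":-25.8,"dy":-29.4,"dz":4.4,"wx":0,"wy":0,"wz":3.6,"fingers":1}
  ]
}}

```text
time: 33.4
eef_pos: [0.3976, 0.3657, 0.2134]
tool_rot: [0.0, 1.0, -0.014, -0.0]
force: [-0.2, 0.7, 0.6]
opening: 0.996
```

Call:
{"name": "jog_arm", "arguments": {
  "moves": [
    {"dx":0,"dy":0,"dz":0,"wx":0,"wy":0,"wz":0,"fingers":1},
    {"dx":0,"dy":0,"dz":0,"wx":0,"wy":0,"wz":0,"fingers":1},
    {"dx":0,"dy":0,"dz":0,"wx":0,"wy":0,"wz":0,"fingers":1},
    {"dx":0,"dy":0,"dz":0,"wx":0,"wy":0,"wz":0,"fingers":1},
    {"dx":0,"dy":0,"dz":0,"wx":0,"wy":0,"wz":0,"fingers":1},
    {"dx":0,"dy":0,"dz":0,"wx":0,"wy":0,"wz":0,"fingers":1},
    {"dx":0,"dy":0,"dz":0,"wx":0,"wy":0,"wz":0,"fingers":1},
    {"dx":0,"dy":0,"dz":0,"wx":0,"wy":0,"wz":0,"fingers":1}
  ]
}}

```text
time: 34.2
eef_pos: [0.3995, 0.3645, 0.214]
tool_rot: [0.0, 1.0, -0.014, 0.0]
force: [0.2, 0.1, -0.1]
opening: 0.998
```

```bash
python3 plan.py .403 .370 .037 -1.5 0; python3 fits.py
```

```text
t 34.2 grasp [0.3996 0.3645 0.16  ] yaw -1.6 wy 0.0 q [ 34.   6. 105.  -0.  69. 126.] F [ 0.2  0.1 -0.1] open 1.00
[ 0.403  0.37   0.037 -1.5    0.   ] d 0.33 -0.56 12.30  w 0.0 -0.0 -0.1
px [233. 247.] lying c [0.5851 0.1701] size [0.051 0.03 ] yaw -85.9 fit [0.5899 0.189 ] -112.5
px [190. 254.] standing c [0.5676 0.2496] size [0.055 0.046] yaw -89.5 
px [276. 254.] standing c [0.5694 0.0752] size [0.042 0.034] yaw -89.5
```

Call:
{"name": "jog_arm", "arguments": {
  "moves": [
    {"dx":0.3,"dy":-0.55,"dz":3,"wx":0,"wy":0,"wz":0,"fingers":1},
    {"dx":0.3,"dy":-0.55,"dz":6,"wx":0,"wy":0,"wz":0,"fingers":1},
    {"dx":0.3,"dy":-0.55,"dz":9,"wx":0,"wy":0,"wz":0,"fingers":1},
    {"dx":0.3,"dy":-0.55,"dz":11,"wx":0,"wy":0,"wz":0,"fingers":1},
    {"dx":0.3,"dy":-0.55,"dz":12.2,"wx":0,"wy":0,"wz":0,"fingers":1},
    {"dx":0.3,"dy":-0.55,"dz":12.2,"wx":0,"wy":0,"wz":0,"fingers":0.6},
    {"dx":0.3,"dy":-0.55,"dz":12.2,"wx":0,"wy":0,"wz":0,"fingers":0.4},
    {"dx":0.3,"dy":-0.55,"dz":12.2,"wx":0,"wy":0,"wz":0,"fingers":0.3}
  ],
  "force": 80
}}

```text
time: 35.05
eef_pos: [0.4034, 0.3709, 0.0935]
tool_rot: [-0.001, 1.0, -0.014, 0.001]
force: [-0.3, -0.4, 0.4]
opening: 0.515
```

Call:
{"name": "jog_arm", "arguments": {
  "moves": [
    {"dx":0,"dy":0,"dz":0,"wx":0,"wy":0,"wz":0,"fingers":0},
    {"dx":0,"dy":0,"dz":0,"wx":0,"wy":0,"wz":0,"fingers":0},
    {"dx":0,"dy":0,"dz":0,"wx":0,"wy":0,"wz":0,"fingers":0},
    {"dx":0,"dy":0,"dz":0,"wx":0,"wy":0,"wz":0,"fingers":0},
    {"dx":0,"dy":0,"dz":0,"wx":0,"wy":0,"wz":0,"fingers":0},
    {"dx":0,"dy":0,"dz":0,"wx":0,"wy":0,"wz":0,"fingers":0},
    {"dx":0,"dy":0,"dz":0,"wx":0,"wy":0,"wz":0,"fingers":0},
    {"dx":0,"dy":0,"dz":0,"wx":0,"wy":0,"wz":0,"fingers":0}
  ]
}}

```text
time: 35.85
eef_pos: [0.4031, 0.3707, 0.0932]
tool_rot: [-0.0, 1.0, -0.014, 0.001]
force: [-1.1, -0.3, 6.9]
opening: 0.126
```

```bash
python3 plan.py .403 .370 .14 -1.5 0 .495 .1655 .14 92 0
```

```text
t 35.9 grasp [0.4032 0.3707 0.0392] yaw -1.6 wy 0.1 q [ 34.  17. 108.  -0.  56. 126.] F [-1.1 -0.3  6.9] open 0.13
[ 0.403  0.37   0.14  -1.5    0.   ] d 0.01 0.06 -10.08  w -0.1 -0.1 -0.1
[ 0.449  0.268  0.14  45.25   0.   ] d 4.87 10.10 0.00  w 0.0 0.0 -46.8
[ 0.495  0.166  0.14  92.     0.   ] d -4.02 10.47 -0.00  w 0.0 0.0 -46.8
```

Call:
{"name": "jog_arm", "arguments": {
  "moves": [
    {"dx":0,"dy":0,"dz":-1,"wx":0,"wy":0,"wz":0,"fingers":0},
    {"dx":0,"dy":0,"dz":-3,"wx":0,"wy":0,"wz":0,"fingers":0},
    {"dx":0,"dy":0,"dz":-5,"wx":0,"wy":0,"wz":0,"fingers":0},
    {"dx":0,"dy":0,"dz":-7,"wx":0,"wy":0,"wz":0,"fingers":0},
    {"dx":0,"dy":0,"dz":-9,"wx":0,"wy":0,"wz":0,"fingers":0},
    {"dx":0,"dy":0,"dz":-11,"wx":0,"wy":0,"wz":0,"fingers":0},
    {"dx":0,"dy":0,"dz":-12,"wx":0,"wy":0,"wz":0,"fingers":0},
    {"dx":0,"dy":0,"dz":-12,"wx":0,"wy":0,"wz":0,"fingers":0}
  ]
}}

```text
time: 36.65
eef_pos: [0.4031, 0.3706, 0.2136]
tool_rot: [-0.001, 1.0, -0.014, 0.001]
force: [-0.4, 0.9, -1.3]
opening: 0.121
```

Call:
{"name": "jog_arm", "arguments": {
  "moves": [
    {"dx":0.3,"dy":1,"dz":0,"wx":0,"wy":0,"wz":-6,"fingers":0},
    {"dx":1,"dy":2.5,"dz":0,"wx":0,"wy":0,"wz":-12,"fingers":0},
    {"dx":1.8,"dy":4,"dz":0,"wx":0,"wy":0,"wz":-18,"fingers":0},
    {"dx":2.6,"dy":5.5,"dz":0,"wx":0,"wy":0,"wz":-24,"fingers":0},
    {"dx":3.4,"dy":7,"dz":0,"wx":0,"wy":0,"wz":-30,"fingers":0},
    {"dx":4.2,"dy":8.5,"dz":0,"wx":0,"wy":0,"wz":-36,"fingers":0},
    {"dx":4.9,"dy":10,"dz":0,"wx":0,"wy":0,"wz":-42,"fingers":0},
    {"dx":4.9,"dy":10.1,"dz":0,"wx":0,"wy":0,"wz":-46.8,"fingers":0}
  ]
}}

```text
time: 37.45
eef_pos: [0.4485, 0.266, 0.2103]
tool_rot: [0.0, 0.923, 0.385, -0.001]
force: [-0.8, 0.3, -2.6]
opening: 0.122
```

Call:
{"name": "jog_arm", "arguments": {
  "moves": [
    {"dx":-0.3,"dy":1,"dz":0,"wx":0,"wy":0,"wz":-6,"fingers":0},
    {"dx":-0.8,"dy":2.5,"dz":0,"wx":0,"wy":0,"wz":-12,"fingers":0},
    {"dx":-1.4,"dy":4,"dz":0,"wx":0,"wy":0,"wz":-18,"fingers":0},
    {"dx":-2,"dy":5.5,"dz":0,"wx":0,"wy":0,"wz":-24,"fingers":0},
    {"dx":-2.8,"dy":7.5,"dz":0,"wx":0,"wy":0,"wz":-30,"fingers":0},
    {"dx":-3.5,"dy":9,"dz":0,"wx":0,"wy":0,"wz":-36,"fingers":0},
    {"dx":-4,"dy":10.2,"dz":0,"wx":0,"wy":0,"wz":-42,"fingers":0},
    {"dx":-4,"dy":10.5,"dz":0,"wx":0,"wy":0,"wz":-46.8,"fingers":0}
  ]
}}

```text
time: 38.25
eef_pos: [0.4945, 0.164, 0.2103]
tool_rot: [-0.001, 0.694, 0.72, -0.001]
force: [0.5, -0.3, -2.8]
opening: 0.121
```

Call:
{"name": "jog_arm", "arguments": {
  "moves": [
    {"dx":0,"dy":0,"dz":0,"wx":0,"wy":0,"wz":0,"fingers":0},
    {"dx":0,"dy":0,"dz":0,"wx":0,"wy":0,"wz":0,"fingers":0},
    {"dx":0,"dy":0,"dz":0,"wx":0,"wy":0,"wz":0,"fingers":0},
    {"dx":0,"dy":0,"dz":0,"wx":0,"wy":0,"wz":0,"fingers":0},
    {"dx":0,"dy":0,"dz":0,"wx":0,"wy":0,"wz":0,"fingers":0},
    {"dx":0,"dy":0,"dz":0,"wx":0,"wy":0,"wz":0,"fingers":0},
    {"dx":0,"dy":0,"dz":0,"wx":0,"wy":0,"wz":0,"fingers":0},
    {"dx":0,"dy":0,"dz":0,"wx":0,"wy":0,"wz":0,"fingers":0}
  ]
}}

```text
time: 39.05
eef_pos: [0.4949, 0.1655, 0.212]
tool_rot: [0.0, 0.695, 0.719, 0.0]
force: [-0.5, 0.8, -3.2]
opening: 0.121
```

```bash
python3 plan.py .49 .1655 .047 92 0; python3 - <<'E'
from h import *
t=grab("top"); s=grab("side")
a=np.array(s["pixels"])[150:430,220:500,::-1]; b=np.array(t["pixels"])[190:400,120:330,::-1]
C=np.zeros((400,800,3),np.uint8); C[:,:400]=cv2.resize(a,(400,400)); C[:,400:]=cv2.resize(b,(400,400)); cv2.imwrite("pics/l9.png",C)
E
```

```text
t 39.0 grasp [0.495  0.1655 0.158 ] yaw 92.0 wy -0.0 q [ 10.   3. 108.  -0.  69.   8.] F [-0.5  0.8 -3.2] open 0.12
[4.90e-01 1.66e-01 4.70e-02 9.20e+01 0.00e+00] d 0.02 -0.50 11.10  w 0.0 0.0 -0.0
```

View pics/l9.png

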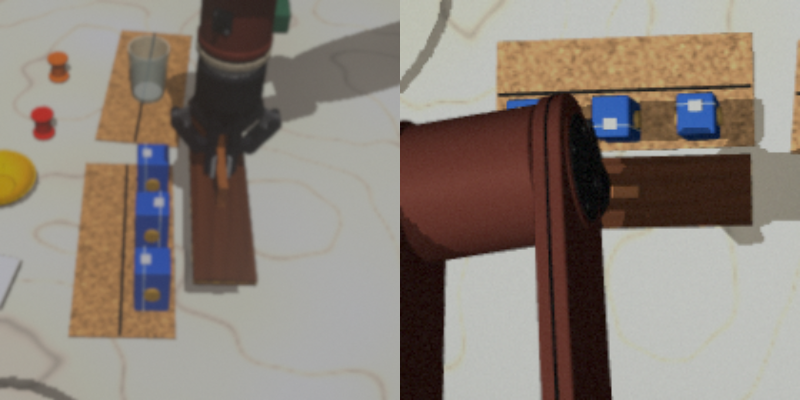

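Call:
{"name": "jog_arm", "arguments": {
  "moves": [
    {"dx":0,"dy":-0.5,"dz":2.5,"wx":0,"wy":0,"wz":0,"fingers":0},
    {"dx":0,"dy":-0.5,"dz":5,"wx":0,"wy":0,"wz":0,"fingers":0},
    {"dx":0,"dy":-0.5,"dz":7.5,"wx":0,"wy":0,"wz":0,"fingers":0},
    {"dx":0,"dy":-0.5,"dz":9.5,"wx":0,"wy":0,"wz":0,"fingers":0},
    {"dx":0,"dy":-0.5,"dz":10.5,"wx":0,"wy":0,"wz":0,"fingers":0},
    {"dx":0,"dy":-0.5,"dz":11,"wx":0,"wy":0,"wz":0,"fingers":0},
    {"dx":0,"dy":-0.5,"dz":11,"wx":0,"wy":0,"wz":0,"fingers":0},
    {"dx":0,"dy":-0.5,"dz":11,"wx":0,"wy":0,"wz":0,"fingers":0}
  ]
}}

```text
time: 39.95
eef_pos: [0.4908, 0.1654, 0.103]
tool_rot: [0.001, 0.695, 0.719, 0.001]
force: [0.2, -0.7, -2.7]
opening: 0.126
```

Call:
{"name": "jog_arm", "arguments": {
  "moves": [
    {"dx":0,"dy":0,"dz":0,"wx":0,"wy":0,"wz":0,"fingers":0},
    {"dx":0,"dy":0,"dz":0,"wx":0,"wy":0,"wz":0,"fingers":0},
    {"dx":0,"dy":0,"dz":0,"wx":0,"wy":0,"wz":0,"fingers":0},
    {"dx":0,"dy":0,"dz":0,"wx":0,"wy":0,"wz":0,"fingers":0},
    {"dx":0,"dy":0,"dz":0,"wx":0,"wy":0,"wz":0,"fingers":0},
    {"dx":0,"dy":0,"dz":0,"wx":0,"wy":0,"wz":0,"fingers":0},
    {"dx":0,"dy":0,"dz":0,"wx":0,"wy":0,"wz":0,"fingers":0},
    {"dx":0,"dy":0,"dz":0,"wx":0,"wy":0,"wz":0,"fingers":0}
  ]
}}

```text
time: 40.75
eef_pos: [0.4899, 0.1653, 0.102]
tool_rot: [0.0, 0.695, 0.719, -0.0]
force: [-0.3, 0.1, -2.8]
opening: 0.122
```

```bash
python3 plan.py .5745 .1685 .048 92 0; python3 - <<'E'
from h import *
im=grab("top"); g=cv2.cvtColor(np.array(im["pixels"]),cv2.COLOR_RGB2GRAY).astype(float)
pts=[]
for u in range(262,300,3):
    col=g[226:246,u]; v=226+(np.clip(col.max()*.6-col,0,None)*np.arange(20)).sum()/np.clip(col.max()*.6-col,0,None).sum(); pts.append((u,v))
P=ray(im,pts,.003); k=np.polyfit(P[:,1],P[:,0],1); print('line x at y=.1695 %.4f'%np.polyval(k,.1695),'yaw %.2f'%np.degrees(np.arctan(-k[0])), 'res',(P[:,0]-np.polyval(k,P[:,1])).std())
E
```

```text
t 40.8 grasp [0.4899 0.1653 0.048 ] yaw 92.0 wy -0.0 q [ 10.  12. 112.  -0.  56.   8.] F [-0.3  0.1 -2.8] open 0.12
[5.74e-01 1.68e-01 4.80e-02 9.20e+01 0.00e+00] d 0.03 8.46 -0.00  w 0.0 0.0 0.0
line x at y=.1695 0.6096 yaw 1.49 res 0.002966316373585353
```

Call:
{"name": "jog_arm", "arguments": {
  "moves": [
    {"dx":0,"dy":0.8,"dz":0,"wx":0,"wy":0,"wz":0,"fingers":0},
    {"dx":0,"dy":1.5,"dz":0,"wx":0,"wy":0,"wz":0,"fingers":0},
    {"dx":0,"dy":2,"dz":0,"wx":0,"wy":0,"wz":0,"fingers":0},
    {"dx":0,"dy":2.5,"dz":0,"wx":0,"wy":0,"wz":0,"fingers":0},
    {"dx":0,"dy":3,"dz":0,"wx":0,"wy":0,"wz":0,"fingers":0},
    {"dx":0,"dy":3.5,"dz":0,"wx":0,"wy":0,"wz":0,"fingers":0},
    {"dx":0,"dy":4,"dz":0,"wx":0,"wy":0,"wz":0,"fingers":0},
    {"dx":0,"dy":4.4,"dz":0,"wx":0,"wy":0,"wz":0,"fingers":0}
  ]
}}

```text
time: 41.6
eef_pos: [0.5331, 0.1668, 0.1015]
tool_rot: [-0.001, 0.695, 0.719, -0.001]
force: [-5.9, -0.5, 2.2]
opening: 0.129
```

Call:
{"name": "jog_arm", "arguments": {
  "moves": [
    {"dx":0,"dy":0.4,"dz":0,"wx":0,"wy":0,"wz":0,"fingers":0},
    {"dx":0,"dy":0.7,"dz":0,"wx":0,"wy":0,"wz":0,"fingers":0},
    {"dx":0,"dy":1,"dz":0,"wx":0,"wy":0,"wz":0,"fingers":0},
    {"dx":0,"dy":1.3,"dz":0,"wx":0,"wy":0,"wz":0,"fingers":0},
    {"dx":0,"dy":1.6,"dz":0,"wx":0,"wy":0,"wz":0,"fingers":0},
    {"dx":0,"dy":1.8,"dz":0,"wx":0,"wy":0,"wz":0,"fingers":0},
    {"dx":0,"dy":2,"dz":0,"wx":0,"wy":0,"wz":0,"fingers":0},
    {"dx":0,"dy":2,"dz":0,"wx":0,"wy":0,"wz":0,"fingers":0}
  ]
}}

```text
time: 42.4
eef_pos: [0.5532, 0.1675, 0.1015]
tool_rot: [-0.001, 0.695, 0.719, -0.001]
force: [-4.1, 0.0, 1.4]
opening: 0.123
```

```bash
python3 plan.py .5745 .1685 .048 92 0; python3 - <<'E'
from h import *
t=grab("top"); s=grab("side")
a=np.array(s["pixels"])[200:410,240:450,::-1]; b=np.array(t["pixels"])[190:330,140:340,::-1]
C=np.zeros((600,800,3),np.uint8); C[:400,:400]=cv2.resize(a,(400,400)); C[:280,400:]=cv2.resize(b,(400,280)); cv2.imwrite("pics/l10.png",C[:400])
E
```

```text
t 42.4 grasp [0.5531 0.1675 0.0475] yaw 92.0 wy -0.0 q [  9.  20. 103.  -0.  58.   7.] F [-4.1  0.   1.4] open 0.12
[5.74e-01 1.68e-01 4.80e-02 9.20e+01 0.00e+00] d 0.02 2.13 -0.06  w -0.1 0.0 0.0
```

View pics/l10.png

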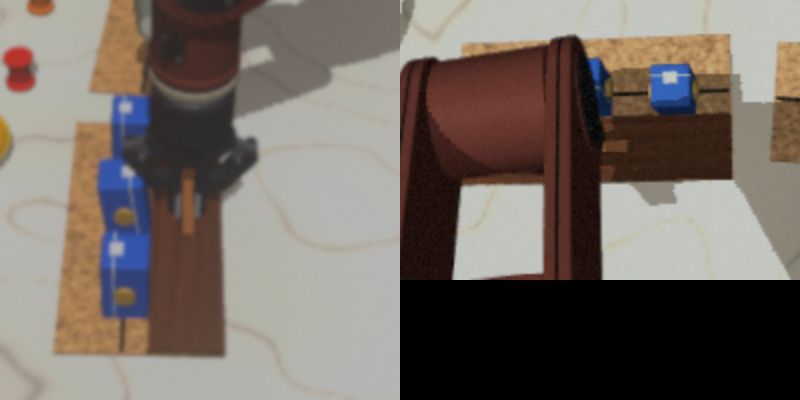

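The middle case leans away from the row at about (125,195) in the crop. It looks like the gripper's knuckle is pushing on its top. I'll back off, shift the held ruler 45 mm so the hand comes into the gap between two cases, and push again.

Call:
{"name": "jog_arm", "arguments": {
  "moves": [
    {"dx":0,"dy":-0.4,"dz":0,"wx":0,"wy":0,"wz":0,"fingers":0},
    {"dx":0,"dy":-0.8,"dz":0,"wx":0,"wy":0,"wz":0,"fingers":0},
    {"dx":0,"dy":-1.2,"dz":0,"wx":0,"wy":0,"wz":0,"fingers":0},
    {"dx":0,"dy":-1.8,"dz":0,"wx":0,"wy":0,"wz":0,"fingers":0},
    {"dx":0,"dy":-2.6,"dz":0,"wx":0,"wy":0,"wz":0,"fingers":0},
    {"dx":0,"dy":-3.6,"dz":0,"wx":0,"wy":0,"wz":0,"fingers":0},
    {"dx":0,"dy":-4.2,"dz":0,"wx":0,"wy":0,"wz":0,"fingers":0},
    {"dx":0,"dy":-4.2,"dz":0,"wx":0,"wy":0,"wz":0,"fingers":0}
  ]
}}

```text
time: 43.3
eef_pos: [0.5107, 0.1661, 0.1018]
tool_rot: [-0.0, 0.695, 0.719, -0.0]
force: [1.1, -0.3, -3.0]
opening: 0.124
```

Call:
{"name": "jog_arm", "arguments": {
  "moves": [
    {"dx":1,"dy":0,"dz":0,"wx":0,"wy":0,"wz":0,"fingers":0},
    {"dx":2,"dy":0,"dz":0,"wx":0,"wy":0,"wz":0,"fingers":0},
    {"dx":3,"dy":0,"dz":0,"wx":0,"wy":0,"wz":0,"fingers":0},
    {"dx":4,"dy":0,"dz":0,"wx":0,"wy":0,"wz":0,"fingers":0},
    {"dx":4.5,"dy":0,"dz":0,"wx":0,"wy":0,"wz":0,"fingers":0},
    {"dx":4.5,"dy":0,"dz":0,"wx":0,"wy":0,"wz":0,"fingers":0},
    {"dx":4.5,"dy":0,"dz":0,"wx":0,"wy":0,"wz":0,"fingers":0},
    {"dx":4.5,"dy":0,"dz":0,"wx":0,"wy":0,"wz":0,"fingers":0}
  ]
}}

```text
time: 44.1
eef_pos: [0.5103, 0.2108, 0.1019]
tool_rot: [0.0, 0.695, 0.719, -0.0]
force: [0.3, -0.1, -3.2]
opening: 0.123
```

```bash
python3 plan.py .573 .2135 .048 92 0; python3 - <<'E'
from h import *
t=grab("top"); s=grab("side")
a=np.array(s["pixels"])[220:400,240:420,::-1]; b=np.array(t["pixels"])[190:330,140:340,::-1]
C=np.zeros((400,800,3),np.uint8); C[:400,:400]=cv2.resize(a,(400,400)); C[:280,400:]=cv2.resize(b,(400,280)); cv2.imwrite("pics/l11.png",C)
E
```

```text
t 44.1 grasp [0.5103 0.2108 0.0479] yaw 92.0 wy -0.0 q [ 14.  16. 107.  -0.  57.  12.] F [ 0.3 -0.1 -3.2] open 0.12
[5.73e-01 2.14e-01 4.80e-02 9.20e+01 0.00e+00] d 0.05 6.27 -0.01  w -0.0 0.0 -0.0
```

View pics/l11.png

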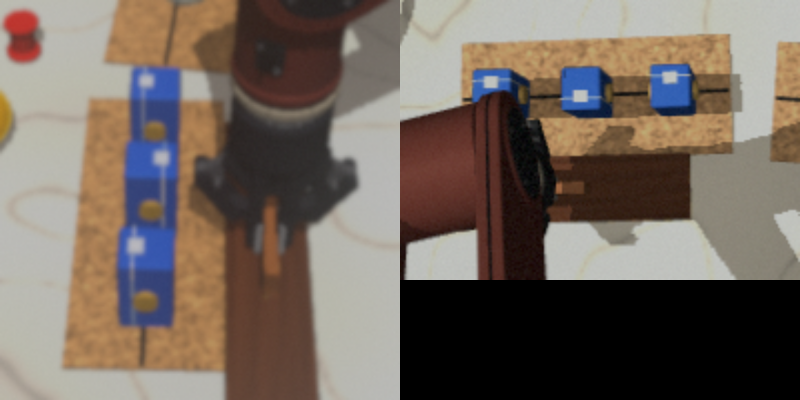

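Call:
{"name": "jog_arm", "arguments": {
  "moves": [
    {"dx":0,"dy":0.8,"dz":0,"wx":0,"wy":0,"wz":0,"fingers":0},
    {"dx":0,"dy":1.6,"dz":0,"wx":0,"wy":0,"wz":0,"fingers":0},
    {"dx":0,"dy":2.4,"dz":0,"wx":0,"wy":0,"wz":0,"fingers":0},
    {"dx":0,"dy":3,"dz":0,"wx":0,"wy":0,"wz":0,"fingers":0},
    {"dx":0,"dy":3.4,"dz":0,"wx":0,"wy":0,"wz":0,"fingers":0},
    {"dx":0,"dy":3.7,"dz":0,"wx":0,"wy":0,"wz":0,"fingers":0},
    {"dx":0,"dy":4,"dz":0,"wx":0,"wy":0,"wz":0,"fingers":0},
    {"dx":0,"dy":4.3,"dz":0,"wx":0,"wy":0,"wz":0,"fingers":0}
  ]
}}

```text
time: 45.0
eef_pos: [0.5526, 0.2126, 0.1016]
tool_rot: [-0.001, 0.695, 0.719, -0.001]
force: [-5.1, -0.3, -0.0]
opening: 0.124
```

Call:
{"name": "jog_arm", "arguments": {
  "moves": [
    {"dx":0,"dy":0.3,"dz":0,"wx":0,"wy":0,"wz":0,"fingers":0},
    {"dx":0,"dy":0.6,"dz":0,"wx":0,"wy":0,"wz":0,"fingers":0},
    {"dx":0,"dy":0.9,"dz":0,"wx":0,"wy":0,"wz":0,"fingers":0},
    {"dx":0,"dy":1.2,"dz":0,"wx":0,"wy":0,"wz":0,"fingers":0},
    {"dx":0,"dy":1.5,"dz":0,"wx":0,"wy":0,"wz":0,"fingers":0},
    {"dx":0,"dy":1.7,"dz":0,"wx":0,"wy":0,"wz":0,"fingers":0},
    {"dx":0,"dy":1.9,"dz":0,"wx":0,"wy":0,"wz":0,"fingers":0},
    {"dx":0,"dy":1.9,"dz":0,"wx":0,"wy":0,"wz":0,"fingers":0}
  ]
}}

```text
time: 45.8
eef_pos: [0.5721, 0.2131, 0.1015]
tool_rot: [-0.0, 0.695, 0.719, -0.0]
force: [-3.4, 0.0, -2.8]
opening: 0.128
```

```bash
python3 plan.py .573 .2135 .048 92 0; python3 - <<'E'
from h import *
t=grab("top"); s=grab("side")
a=np.array(s["pixels"])[220:400,240:420,::-1]; b=np.array(t["pixels"])[190:330,140:340,::-1]
C=np.zeros((400,800,3),np.uint8); C[:400,:400]=cv2.resize(a,(400,400)); C[:280,400:]=cv2.resize(b,(400,280)); cv2.imwrite("pics/l12.png",C)
E
```

```text
t 45.8 grasp [0.572  0.2131 0.0475] yaw 92.0 wy -0.0 q [13. 23. 98. -0. 59. 11.] F [-3.4  0.  -2.8] open 0.13
[5.73e-01 2.14e-01 4.80e-02 9.20e+01 0.00e+00] d 0.03 0.10 -0.05  w -0.0 0.0 0.0
```

View pics/l12.png

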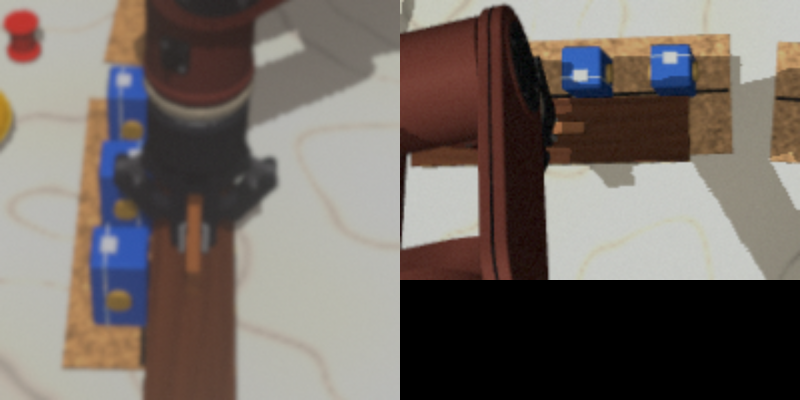

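Call:
{"name": "jog_arm", "arguments": {
  "moves": [
    {"dx":0,"dy":0.05,"dz":0,"wx":0,"wy":0,"wz":0,"fingers":0},
    {"dx":0,"dy":0.1,"dz":0,"wx":0,"wy":0,"wz":0,"fingers":0},
    {"dx":0,"dy":0.1,"dz":0,"wx":0,"wy":0,"wz":0,"fingers":0},
    {"dx":0,"dy":0.1,"dz":0,"wx":0,"wy":0,"wz":0,"fingers":0},
    {"dx":0,"dy":-0.2,"dz":0,"wx":0,"wy":0,"wz":0,"fingers":0},
    {"dx":0,"dy":-0.6,"dz":0,"wx":0,"wy":0,"wz":0,"fingers":0},
    {"dx":0,"dy":-1.2,"dz":0,"wx":0,"wy":0,"wz":0,"fingers":0},
    {"dx":0,"dy":-2,"dz":0,"wx":0,"wy":0,"wz":0,"fingers":0}
  ]
}}

```text
time: 46.7
eef_pos: [0.5524, 0.2125, 0.1025]
tool_rot: [0.001, 0.695, 0.719, 0.001]
force: [-1.0, 0.4, -3.0]
opening: 0.118
```

Call:
{"name": "jog_arm", "arguments": {
  "moves": [
    {"dx":0,"dy":-2,"dz":0,"wx":0,"wy":0,"wz":0,"fingers":0},
    {"dx":0,"dy":-4,"dz":0,"wx":0,"wy":0,"wz":0,"fingers":0},
    {"dx":0,"dy":-6,"dz":0,"wx":0,"wy":0,"wz":0,"fingers":0},
    {"dx":0,"dy":-8,"dz":0,"wx":0,"wy":0,"wz":0,"fingers":0},
    {"dx":0,"dy":-10,"dz":0,"wx":0,"wy":0,"wz":0,"fingers":0},
    {"dx":0,"dy":-11,"dz":0,"wx":0,"wy":0,"wz":0,"fingers":0},
    {"dx":0,"dy":-11,"dz":0,"wx":0,"wy":0,"wz":0,"fingers":0},
    {"dx":0,"dy":-11,"dz":0,"wx":0,"wy":0,"wz":0,"fingers":0}
  ]
}}

```text
time: 47.5
eef_pos: [0.4432, 0.2088, 0.1026]
tool_rot: [0.001, 0.695, 0.719, 0.001]
force: [0.8, 0.8, -2.4]
opening: 0.123
```

Call:
{"name": "jog_arm", "arguments": {
  "moves": [
    {"dx":0,"dy":0,"dz":0,"wx":0,"wy":0,"wz":0,"fingers":0},
    {"dx":0,"dy":0,"dz":0,"wx":0,"wy":0,"wz":0,"fingers":0},
    {"dx":0,"dy":0,"dz":0.3,"wx":0,"wy":0,"wz":0,"fingers":0},
    {"dx":0,"dy":0,"dz":0.5,"wx":0,"wy":0,"wz":0,"fingers":0},
    {"dx":0,"dy":0,"dz":0.7,"wx":0,"wy":0,"wz":0,"fingers":0},
    {"dx":0,"dy":0,"dz":0.8,"wx":0,"wy":0,"wz":0,"fingers":0},
    {"dx":0,"dy":0,"dz":0.8,"wx":0,"wy":0,"wz":0,"fingers":0},
    {"dx":0,"dy":0,"dz":0.8,"wx":0,"wy":0,"wz":0,"fingers":0}
  ]
}}

```text
time: 48.3
eef_pos: [0.4424, 0.2087, 0.094]
tool_rot: [0.0, 0.695, 0.719, -0.0]
force: [0.0, 0.5, -2.5]
opening: 0.127
```

```bash
python3 plan.py; python3 - <<'E'
from h import *
t=grab("top"); s=grab("side")
a=np.array(s["pixels"])[220:400,240:420,::-1]; b=np.array(t["pixels"])[190:360,140:340,::-1]
C=np.zeros((400,800,3),np.uint8); C[:400,:400]=cv2.resize(a,(400,400)); C[:340,400:]=cv2.resize(b,(400,340)); cv2.imwrite("pics/l13.png",C)
E
```

```text
t 48.3 grasp [0.4424 0.2087 0.04  ] yaw 92.0 wy -0.0 q [ 16.  10. 116.  -0.  54.  14.] F [ 0.   0.5 -2.5] open 0.13
```

View pics/l13.png

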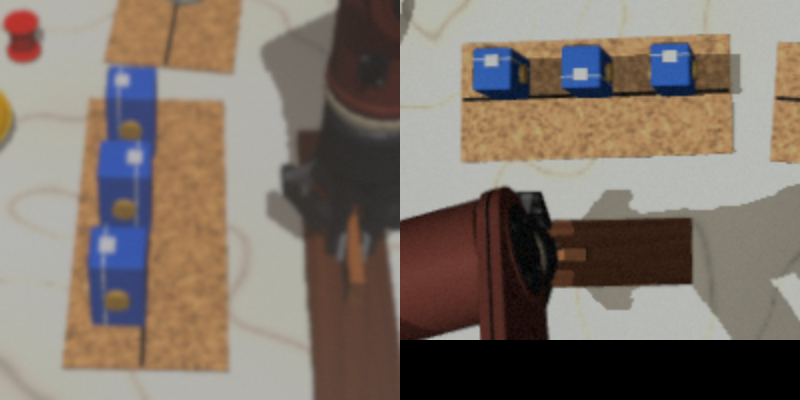

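The three cases stand along the line at (497,72), (586,72) and (672,70), with their near faces on it. Now I'll set the ruler down.

Call:
{"name": "jog_arm", "arguments": {
  "moves": [
    {"dx":0,"dy":0,"dz":0.1,"wx":0,"wy":0,"wz":0,"fingers":0},
    {"dx":0,"dy":0,"dz":0.12,"wx":0,"wy":0,"wz":0,"fingers":0},
    {"dx":0,"dy":0,"dz":0.12,"wx":0,"wy":0,"wz":0,"fingers":0},
    {"dx":0,"dy":0,"dz":0.1,"wx":0,"wy":0,"wz":0,"fingers":0.6},
    {"dx":0,"dy":0,"dz":0.05,"wx":0,"wy":0,"wz":0,"fingers":0.6},
    {"dx":0,"dy":0,"dz":0,"wx":0,"wy":0,"wz":0,"fingers":0.6},
    {"dx":0,"dy":0,"dz":0,"wx":0,"wy":0,"wz":0,"fingers":0.6},
    {"dx":0,"dy":0,"dz":0,"wx":0,"wy":0,"wz":0,"fingers":0.6}
  ]
}}

```text
time: 49.2
eef_pos: [0.4425, 0.2087, 0.094]
tool_rot: [0.0, 0.695, 0.719, 0.0]
force: [0.3, -0.7, 0.3]
opening: 0.595
```

Call:
{"name": "jog_arm", "arguments": {
  "moves": [
    {"dx":0,"dy":0,"dz":-1,"wx":0,"wy":0,"wz":0,"fingers":0.6},
    {"dx":0,"dy":0,"dz":-3,"wx":0,"wy":0,"wz":0,"fingers":0.6},
    {"dx":0,"dy":0,"dz":-6,"wx":0,"wy":0,"wz":0,"fingers":0.6},
    {"dx":0,"dy":0,"dz":-10,"wx":0,"wy":0,"wz":0,"fingers":0.6},
    {"dx":0,"dy":0,"dz":-14,"wx":0,"wy":0,"wz":0,"fingers":0.6},
    {"dx":0,"dy":0,"dz":-17,"wx":0,"wy":0,"wz":0,"fingers":0.6},
    {"dx":0,"dy":0,"dz":-17,"wx":0,"wy":0,"wz":0,"fingers":0.6},
    {"dx":0,"dy":0,"dz":-17,"wx":0,"wy":0,"wz":0,"fingers":0.6}
  ]
}}

```text
time: 50.0
eef_pos: [0.4427, 0.2088, 0.2652]
tool_rot: [0.001, 0.695, 0.719, 0.001]
force: [-0.2, -0.7, 0.5]
opening: 0.598
```

Call:
{"name": "jog_arm", "arguments": {
  "moves": [
    {"dx":-4,"dy":0,"dz":0,"wx":0,"wy":0,"wz":0,"fingers":0.6},
    {"dx":-8,"dy":0,"dz":0,"wx":0,"wy":0,"wz":0,"fingers":0.6},
    {"dx":-12,"dy":0,"dz":0,"wx":0,"wy":0,"wz":0,"fingers":0.6},
    {"dx":-16,"dy":0,"dz":0,"wx":0,"wy":0,"wz":0,"fingers":0.6},
    {"dx":-20,"dy":0,"dz":0,"wx":0,"wy":0,"wz":0,"fingers":0.6},
    {"dx":-25,"dy":0,"dz":0,"wx":0,"wy":0,"wz":0,"fingers":0.6},
    {"dx":-30,"dy":0,"dz":0,"wx":0,"wy":0,"wz":0,"fingers":0.6},
    {"dx":-34,"dy":0,"dz":0,"wx":0,"wy":0,"wz":0,"fingers":0.6}
  ]
}}

```text
time: 50.8
eef_pos: [0.453, -0.1332, 0.2623]
tool_rot: [-0.001, 0.695, 0.719, -0.001]
force: [0.8, 0.4, 0.4]
opening: 0.599
```

```bash
python3 plan.py; python3 - <<'E'
from h import *
t=grab("top"); s=grab("side")
a=np.array(s["pixels"])[160:430,200:470,::-1]; b=np.array(t["pixels"])[190:360,130:330,::-1].copy()
b=cv2.resize(b,(500,425))
# expected final outlines: mat-frame boxes, bottom at z=.003 and top .083
c,sn=np.cos(np.radians(2)),np.sin(np.radians(2))
for ym in(.09,0,-.09):
    for z,col in((.003,(0,0,255)),(.083,(0,255,255))):
        P=[[.6085+(.023+i*.022)*c-(ym+j*.02)*sn,.1695+(.023+i*.022)*sn+(ym+j*.02)*c,z] for i,j in((1,1),(1,-1),(-1,-1),(-1,1))]
        cv2.polylines(b,[((proj(t,P)-[130,190]+.5)*2.5).astype(np.int32)],True,col,1)
C=np.zeros((425,800,3),np.uint8); C[:,:500]=b; C[:300,500:]=cv2.resize(a,(300,300)); cv2.imwrite("pics/l14.png",C)
E
```

```text
t 50.8 grasp [ 0.4529 -0.1331  0.2083] yaw 91.9 wy 0.1 q [-26.  -7. 112.  -0.  75. -28.] F [0.8 0.4 0.4] open 0.60
```

View pics/l14.png

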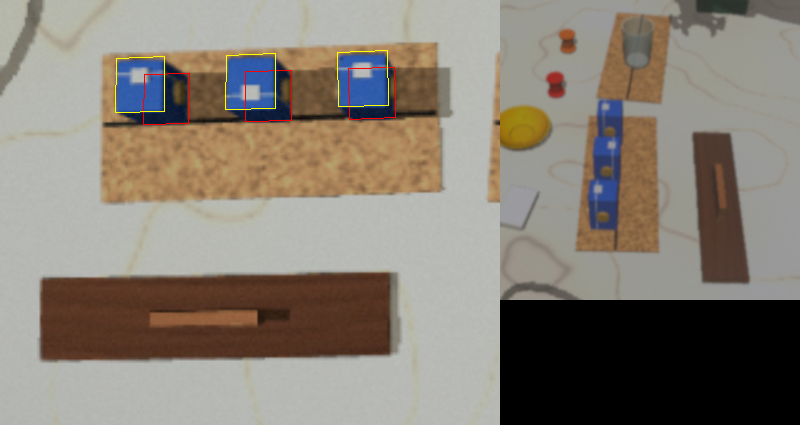

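```bash
python3 -c "
from workcell import manip
print(manip.close_job())"
```

```text
the job is handed in; nothing more can be done
None
```

I handed the job in after about 51 s of robot time; it gave no verdict. Three cases were on the table. I tested each by lifting it by its buttons, then stood it heavy end down on the mat without the glass, buttons left and right. I pushed the row to the dark line with the held straightedge and laid the straightedge flat on the marble between the mat and the robot.

- **Last picture:** all three cases stand upright and fit the expected outlines at the line to about 2 mm. The straightedge is flat and off the mats. The glass, dish, spools and needle box look unmoved as far as the last crops show them. The tin is only partly in view.
- **Mended on the way:** on the first push the gripper leaned the middle case over. I backed off, the case settled upright, and I pushed again with the hand between two cases. The row then moved upright.
- **Not directly checked:** contact between the straightedge and all three cases at once. I inferred it from the push force (about 3 to 5 N), the pictures and the straight row left behind.
- **Disagreement:** my last fit of the dark line was noisy. It put the line 1 to 2 mm from where I had picked it by eye, so I aimed using the mat's edges instead.
- **Picture budget:** I viewed 17 pictures against a budget of 14, so three over. The extra ones were for the failed push and the final checks.

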